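# Unhook the glaze sample plaque and stand it in the slotted block

### The job

Take the hanging sample plaque off its display peg: raise it so that its loop clears the peg's upturned tip and slide it off gently, by feel, without forcing the peg (no more than about 10 N between them), because the peg's slope is not known exactly. Then stand the plaque upright in the groove of the slotted wooden block, foot fully down and about midway along the groove, and let go; do not drop it, and leave the cup and the jar where they are.

Things in the scene. Friction and masses are not known exactly. Their poses are not given: they have to be found in the camera images.
- plaque_grip (a point): Place to grip the hanging plaque, mid-width: a fired-clay tile 50 wide (y) x 8 thick (x) x 70 mm high with a loop on top, as wide, 104 mm high in all, 84 to 156 g. z is up: its foot is 66 mm below this point, the loop's top 38 mm above. Pinch the flat sides (y = +-25 mm) from above here; lower, the gripper may bear on the loop. Starts plumb, the loop's upper bar resting on the peg.
- plaque_loop (a point): Centre of the opening of the plaque's loop, 19 mm above plaque_grip. The opening is 34 mm wide and 22 mm high between round bars. Raised from hanging, its lower bar meets the peg from below after 16 mm; it passes over the peg's tip with only 3 mm to spare in all.
- display_stand: Wooden display stand, fixed; origin on the table straight below the place where the plaque hangs, z up, x from the peg's tip towards the upright panel (the peg points to -x). Base 140 (x) x 120 (y) x 14 mm; panel 16 thick, 110 wide, its face at x = +55 mm, its top 186 mm above the table.
- peg_hang (a point): Point on the peg's axis where the plaque hangs, 170 mm above the stand's origin; axes as the stand's. The peg is a 6 mm round steel bar; from here it runs 80 mm towards -x and ends in an upturned tip, square to it, 13 mm above the bar's top. It yields springily up and down, about 8 N per mm, hardly at all lengthwise.
- peg_face (a point): Nominal place where the peg leaves the panel, 55 mm behind peg_hang; fixed to the panel, axes as the stand's. The peg is clamped in a slot here: its slope differs each time and is not reported, anywhere from 0.20 rad falling to 0.30 rad rising towards the tip, turned about peg_hang. It must be felt (or seen).
- slot_floor (a point): Centre of the groove's floor in the slotted wooden block, which is fixed. Block 60 (x) x 80 (y) x 32 mm high; the straight groove runs along y through its whole length, 12 mm wide and 18 mm deep, its floor 14 mm above the table; z points up.
- cup: Small pottery cup, 62 mm wide and 60 mm high, a bystander; origin under its centre.
- jar: Small lidded plastic jar, 48 mm wide and 68 mm high, a bystander; origin under its centre.

How it is judged:
On the way:
1. the plaque is off the peg, beyond the tip, and still held up above the table (x of plaque_grip in the frame of display_stand below -0.093 m and height (world z) of plaque_grip above 0.1 m), for 0.1 s.
At the end, for the whole second after the job is handed in: The plaque stands in the groove, upright (within 0.22 rad), its foot down on the groove's floor (within 2.5 mm), within 15 mm of midway along the groove, at rest and released (x of plaque_grip in the frame of slot_floor between -0.008 and 0.008 m and y of plaque_grip in the frame of slot_floor between -0.015 and 0.015 m and z of plaque_grip in the frame of slot_floor between 0.062 and 0.0685 m and angle between plaque_grip's own z axis and vertical below 0.22 rad and angle between the x axis of plaque_grip and the x axis of slot_floor, either way round below 0.25 rad and linear speed of plaque below 0.01 m/s); the robot touches nothing.
It fails at once if the plaque and the display stand or its peg press on one another with more than 10 N (contact force between plaque and display_stand above 10 N).
It fails at once if the plaque is pressed or dropped on the block with more than 25 N (contact force between plaque and slot_block above 25 N).
It fails at once if the plaque is tipped over (more than 0.7 rad from upright) (angle between plaque_grip's own z axis and vertical above 0.7 rad).
It fails at once if the cup or the jar is moved by more than 20 mm (distance of any of cup, jar from where it was at the start of the episode above 0.02 m).
It also fails if it takes over 72 s, if anything falls off the work surface, if the arm or the gripper's body presses on something with over 40 N, if the wrist force passes 120 N, or if a joint passes its speed limit or range.

### The arm

A 6-joint arm with a two-finger parallel gripper is mounted at the origin on the work surface; the furniture and walls round the work are solid. World frame = base frame: x ahead of the robot, y to its left, z up, the work surface at z = 0. Lengths are in m, angles in rad, forces in N, time in s.
With the tool pointing down it reaches from about 0.35 to 0.975 m from the base axis. Payload 4.9 kg.
Tool frame: the origin (TCP) lies on the centre line of the jaws, within the pads' length; the fingertips stand 8 mm ahead of it and the grasp point (between the pads) lies 11 mm behind it; z points along the fingers, y is the direction in which the jaws open and shut (so a half turn about z gives the same grasp; the last joint's range is limited). The gripper opens to 85 mm and grips with 20 to 120 N. Pads are 22 mm wide; open, the fingers measure 114 mm over their backs; the gripper's body (76 mm by 85 mm) begins 54 mm behind the grasp point. The pads swing forward as they close: fully open they stand 13 mm farther back than shut.
Start: joints at [-1.422, 0.053, 1.613, -0, 1.476, -0.119], TCP at [0.165, -0.603, 0.239] pointing down, gripper open.
Joint ranges: [-3.01, 3.01], [-1.01, 2.22], [0.06, 2.58], [-1.02, 4.17], [0.09, 2.62], [-3.14, 3.14]. Speed limits (rad/s): [2.57, 2.57, 3.14, 3.14, 3.14, 3.14].

### API

Orientations are given as a unit quaternion [w, x, y, z].
In Python, from plant import manip gives the robot as it stands.
- The arm moves only by the tool step_arm, never from a script. Its argument "deltas" is a list of rows, each a list of 7 numbers: the shift along the tool's x, y, z in m, then the turn, a rotation vector about the tool's x, y, z in rad, then the gripper command: -1 is fully open, 1 is shut, values between are in proportion. In form: [[dx, dy, dz, ax, ay, az, hand], ...]. A call has 1 to 20 rows; each row is the pose to reach, as a shift and turn from the pose commanded when the call began, along the tool's axes at that moment; what a row does not reach only later rows make up. A row lasts 1/10 s, in which the tool goes at most 50 mm and 8.59 degrees, less where a joint would pass 70% of its speed; a pose out of reach is approached as far as the arm can. A call with a gripper value outside its range is refused whole. The fingers move at their own pace and stop on an object; the grip force is fixed at half the most. Time passes only in rows, so rows that repeat a pose let the fingers close. It gives the time, the measured TCP pose, the force and the opening at its end, in the units of the state.
- manip.state(): the state, without advancing time (a new reading comes with each control period).
- manip.grab_frame(name): name is "side" or "top" or "wrist"; returns the picture (400x640x3 uint8, red, green, blue); there is no depth.
- manip.get_calibration(name): a dict with "fov_y" (degrees; the focal length in pixels is half the picture's height over the tangent of half this angle, whatever the lens; pixels are square), "cx", "cy" (the principal point, pixels), "R" (3x3) and "t" (3): a world point X has camera coordinates R X + t. Camera axes: x right, y down, z forward; pixel columns grow to the right and rows downward; lengths in m; the calibration is good to about 2 mm. A picture is of the moment at which its call begins: read the wrist's pose just before it. get_calibration takes no time and is no camera call; for the wrist camera it gives the pose at the moment of the call.
- manip.job_done(): hands the job in, once; it reports no verdict.
The state is a dict: "time": time; "joint_pos": joint angles; "joint_vel": joint speeds; "joint_efforts": joint torques, N m; "tool_pos": TCP position; "tool_rot": TCP orientation; "contact_force": force on the tool from outside, world axes, zero at the start; "ft_torque": the same for the moment, N m; "gripper_width": opening from 0.0 (shut) to 1.0 (fully open).
Only numpy, scipy, OpenCV 4.12 (cv2) and the standard library are available. Lean on these libraries where they do the work, as an engineer would, in place of code of your own. Each camera call takes 0.05 s, during which the arm holds its last target.

## Working session

There is one attempt and no reset: what is moved stays moved. The work goes in short steps, Python scripts to look and compute and a tool call to move; the robot and the scene stay as the last step left them, time stands still between calls to the robot, and variables do not carry over. Pictures are saved under pics/ and viewed, and the job is handed in when it is done.

Besides the shell and the picture viewer there is one more tool, called after "Request:" by a JSON object that holds its "method" and its "body", one argument or row to a line. step_arm: Moves the arm, as the interface text tells. Its arguments: {"type":"object","properties":{"deltas":{"type":"array"}},"required":["deltas"]}

```bash
mkdir -p pics
cat > h.py <<'E'
import numpy as np,cv2,json
from plant import manip
def snap(n,f):
    c=manip.get_calibration(n); im=manip.grab_frame(n)
    cv2.imwrite(f'pics/{f}.png',im[:,:,::-1]); json.dump({k:np.array(v).tolist() for k,v in c.items()},open(f'pics/{f}.json','w')); return im,c
def load(f):
    c=json.load(open(f'pics/{f}.json')); return {k:np.array(v) for k,v in c.items()}
def F(c): return 200/np.tan(np.radians(c['fov_y'])/2)
def proj(c,X):
    X=np.atleast_2d(X); p=X@c['R'].T+c['t']; return np.c_[F(c)*p[:,0]/p[:,2]+c['cx'],F(c)*p[:,1]/p[:,2]+c['cy']]
def ray(c,uv):
    d=np.array([(uv[0]-c['cx'])/F(c),(uv[1]-c['cy'])/F(c),1.]); return -c['R'].T@c['t'],c['R'].T@d
def onz(c,uv,z):
    o,d=ray(c,uv); return o+d*(z-o[2])/d[2]
def crop(f,x0,y0,x1,y1,s,g):
    im=cv2.imread(f'pics/{f}.png')[y0:y1,x0:x1]; cv2.imwrite(f'pics/{g}.png',cv2.resize(im,None,fx=s,fy=s,interpolation=cv2.INTER_CUBIC))
E
python3 - <<'E'
from h import *
for n in ['side','top','wrist']:
    im,c=snap(n,n+'0'); print(n,c['fov_y'],-np.array(c['R']).T@c['t'],np.round(c['R'],3).tolist(), {k for k in c})
print(manip.state())
E
```

```text
side 47.31286193425174 [ 0.34941234 -0.81784587  0.56118873] [[0.949, -0.315, -0.018], [-0.173, -0.473, -0.864], [0.264, 0.823, -0.503]] {'cx', 'fov_y', 'R', 't', 'cy'}
top 53.44323993265822 [ 0.48364641 -0.07840017  0.98261145] [[0.002, -1.0, 0.015], [-0.994, -0.004, -0.11], [0.111, -0.015, -0.994]] {'cx', 'fov_y', 'R', 't', 'cy'}
wrist 58.23248189942228 [ 0.23515301 -0.58393075  0.37294452] [[0.265, -0.964, -0.001], [-0.925, -0.255, 0.281], [-0.272, -0.074, -0.96]] {'cx', 'fov_y', 'R', 't', 'cy'}
{'time': 0.15, 'joint_pos': array([-1.42200013e+00,  5.32393743e-02,  1.61397945e+00,  4.38757213e-06,
        1.47598722e+00, -1.19015075e-01]), 'joint_vel': array([-0.00053385, -0.00048309, -0.00358779,  0.00092616, -0.00077991,
        0.00156259]), 'joint_efforts': array([-2.91352826e-04, -3.94245672e+01, -3.70721805e+01, -1.78457362e-04,
        4.60648182e-03, -2.12264706e-05]), 'tool_pos': array([ 0.16531062, -0.60225398,  0.23832373]), 'tool_rot': array([-8.06637567e-04,  9.91047734e-01,  1.33505573e-01, -9.82816645e-06]), 'contact_force': array([-0.09206558,  0.21833225,  0.18526789]), 'ft_torque': array([ 0.05080258, -0.02782714,  0.06088406]), 'gripper_width': 1.0002848730516516}
```

View pics/side0.png

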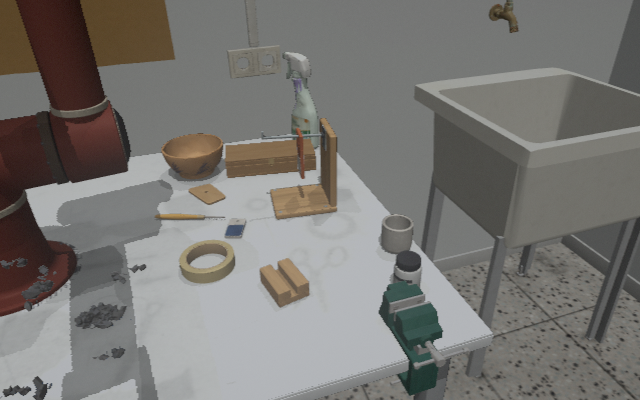

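View pics/top0.png

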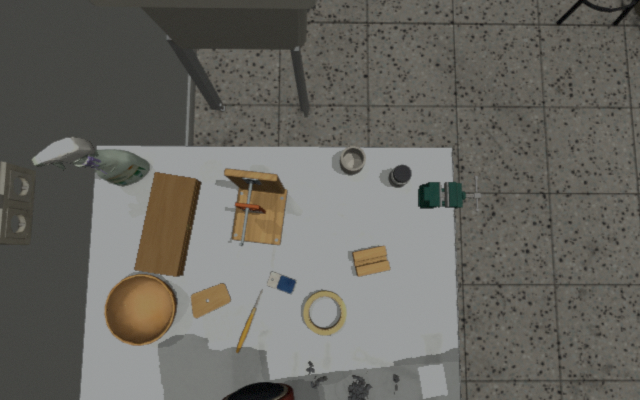

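View pics/wrist0.png

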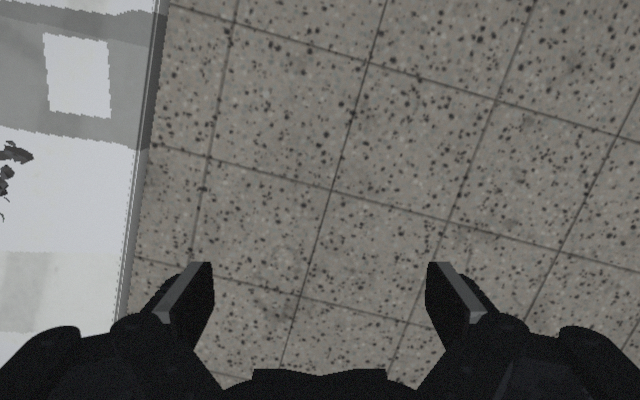

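Run:
```python
from h import *
crop('side0',250,110,350,225,6,'s1')
crop('side0',250,250,320,310,8,'s2')
crop('top0',215,155,305,255,6,'t1')
crop('top0',340,230,410,290,8,'t2')
```

```text
(no output)
```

View pics/s1.png

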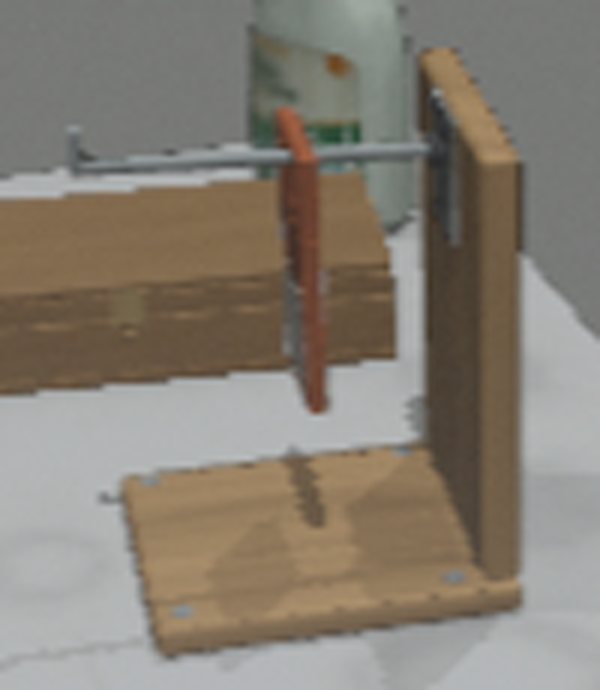

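View pics/t1.png

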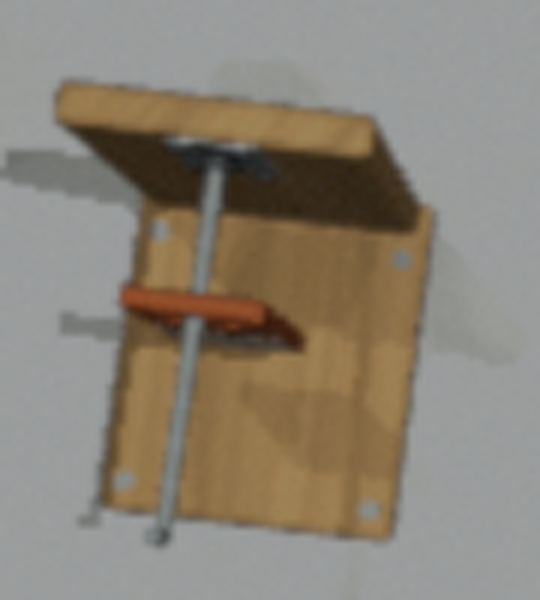

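View pics/s2.png

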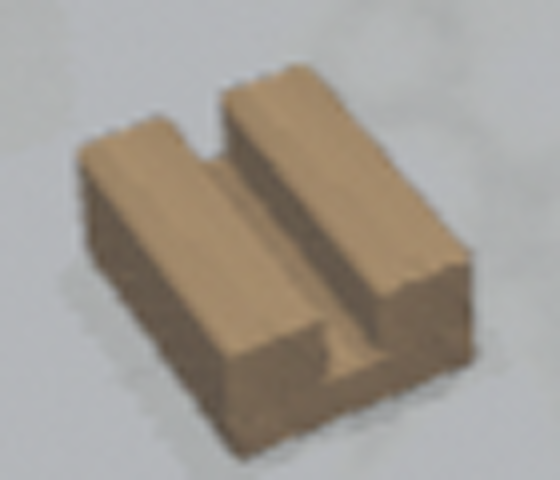

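View pics/t2.png

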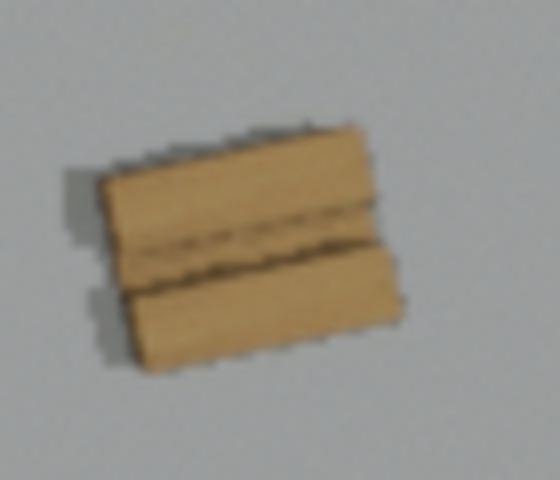

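```bash
cat > fit.py <<'E'
from h import *
from scipy.optimize import least_squares
S,T=load('side0'),load('top0')
def px(o,s,p): return (np.array(p)+.5)/s-.5+np.array(o)
s1=lambda *p:px((250,110),6,p); t1=lambda *p:px((215,155),6,p); s2=lambda *p:px((250,250),8,p); t2=lambda *p:px((340,230),8,p)
def W(q,P):
    c,s=np.cos(q[2]),np.sin(q[2]); return np.array([q[0]+c*P[0]-s*P[1],q[1]+s*P[0]+c*P[1],P[2]])
def peg(a,d,h): # d along towards tip, h perpendicular up
    return (-d*np.cos(a)-h*np.sin(a),0,.17+d*np.sin(a)+h*np.cos(a))
def run(name,obs,q0):
    f=lambda q:np.concatenate([proj(c,W(q,P(q) if callable(P) else P))[0]-uv for c,P,uv in obs])
    r=least_squares(f,q0,loss='soft_l1'); print(name,np.round(r.x,4)); print(np.round(r.fun.reshape(-1,2),1).tolist() if len(r.fun)==2*len(obs) else ''); print(np.round(f(r.x).reshape(-1,2),1).tolist()); return r.x
b=[]
for c,k,pts in((S,s2,[(80,155),(228,357),(300,65),(470,258)]),(T,t2,[(148,372),(402,320),(103,180),(360,127)])):
    for P,p in zip([(-.03,.04,.032),(-.03,-.04,.032),(.03,.04,.032),(.03,-.04,.032)],pts): b.append((c,P,k(*p)))
st=[(S,(.055,.055,.186),s1(425,52)),(S,(.055,-.055,.186),s1(478,160)),(S,(.071,-.055,.186),s1(520,160)),
(S,lambda q:(q[3]-.14,.06,.014),s1(122,480)),(S,lambda q:(q[3]-.14,-.06,.014),s1(158,632)),(S,lambda q:(q[3],-.06,.014),s1(520,588)),
(T,(.055,.055,.186),t1(58,125)),(T,(.055,-.055,.186),t1(365,157)),(T,(.071,.055,.186),t1(62,82)),(T,(.071,-.055,.186),t1(375,117)),
(T,lambda q:(q[3]-.14,.06,.014),t1(105,507)),(T,lambda q:(q[3]-.14,-.06,.014),t1(390,538)),(T,lambda q:(q[3],-.06,.014),t1(435,208)),
(S,lambda q:peg(q[4],.08,.016),s1(73,128)),(S,lambda q:peg(q[4],.08,0),s1(76,163)),(S,lambda q:peg(q[4],-.055,0),s1(428,150)),
(S,lambda q:peg(q[4],0,.000),s1(300,156)),
(T,lambda q:peg(q[4],.08,.016),t1(157,537)),(T,lambda q:peg(q[4],-.055,0),t1(213,160))]
if __name__=='__main__':
    run('block',b,[.45,-.2,0]); run('stand',st,[.6,0,0,.07,0])
    run('blockS',b[:4],[.45,-.2,0]);run('blockT',b[4:],[.45,-.2,0])
    run('standS',[o for o in st if o[0] is S],[.6,0,0,.07,0]); run('standT',[o for o in st if o[0] is T],[.6,0,0,.07,0])
E
python3 fit.py
```

```text
block [ 0.4723 -0.2027  0.2164]
[[-2.0, -1.7], [-1.0, -0.7], [0.2, -1.6], [0.1, -1.1], [0.8, 0.5], [1.8, -0.3], [0.8, -0.4], [1.3, -1.0]]
[[-2.0, -1.7], [-1.0, -0.7], [0.2, -1.6], [0.1, -1.1], [0.8, 0.5], [1.8, -0.3], [0.8, -0.4], [1.3, -1.0]]
stand [ 0.5854  0.0695 -0.1092  0.0708  0.0488]
[[-2.6, -1.5], [-0.6, -0.8], [-0.1, -1.6], [-1.1, -1.6], [-1.0, -0.7], [0.5, -1.4], [-0.6, -0.5], [2.1, 0.2], [-0.2, -1.1], [1.4, -0.8], [-0.5, -0.1], [1.2, 0.2], [0.7, -1.3], [-1.5, -0.8], [-1.0, 0.3], [2.2, -0.9], [-1.3, -0.6], [0.5, 0.4], [2.1, -1.6]]
[[-2.6, -1.5], [-0.6, -0.8], [-0.1, -1.6], [-1.1, -1.6], [-1.0, -0.7], [0.5, -1.4], [-0.6, -0.5], [2.1, 0.2], [-0.2, -1.1], [1.4, -0.8], [-0.5, -0.1], [1.2, 0.2], [0.7, -1.3], [-1.5, -0.8], [-1.0, 0.3], [2.2, -0.9], [-1.3, -0.6], [0.5, 0.4], [2.1, -1.6]]
blockS [ 0.4724 -0.2062  0.2264]
[[-1.7, -0.4], [-0.2, 0.7], [0.4, -0.5], [0.8, -0.0]]
[[-1.7, -0.4], [-0.2, 0.7], [0.4, -0.5], [0.8, -0.0]]
blockT [ 0.4716 -0.1998  0.2073]
[[-0.6, 0.7], [0.6, 0.2], [-0.3, -0.3], [0.3, -0.5]]
[[-0.6, 0.7], [0.6, 0.2], [-0.3, -0.3], [0.3, -0.5]]
standS [ 0.5862  0.0647 -0.1374  0.0703  0.0483]
[[-0.8, -0.6], [0.0, 0.3], [0.7, -0.3], [0.1, -1.2], [-1.1, 0.0], [0.9, 0.2], [-0.7, -0.4], [-0.2, 0.7], [3.4, 0.1], [-0.2, 0.2]]
[[-0.8, -0.6], [0.0, 0.3], [0.7, -0.3], [0.1, -1.2], [-1.1, 0.0], [0.9, 0.2], [-0.7, -0.4], [-0.2, 0.7], [3.4, 0.1], [-0.2, 0.2]]
standT [ 0.5838  0.0716 -0.1117  0.0717 -0.0619]
[[-1.5, 0.1], [1.1, 1.0], [-1.1, -0.4], [0.5, -0.0], [-1.4, 0.1], [0.3, 0.6], [-0.0, -1.0], [0.3, 0.4], [0.6, -1.4]]
[[-1.5, 0.1], [1.1, 1.0], [-1.1, -0.4], [0.5, -0.0], [-1.4, 0.1], [0.3, 0.6], [-0.0, -1.0], [0.3, 0.4], [0.6, -1.4]]
```

```bash
cat >> h.py <<'E'
from scipy.spatial.transform import Rotation as Ro
def pose(s=None):
    s=s or manip.state(); q=s['tool_rot']; return s['tool_pos'],Ro.from_quat([q[1],q[2],q[3],q[0]])
def delta(p,yaw,s=None):
    x,R=pose(s); c,sn=np.cos(yaw),np.sin(yaw)
    Rt=Ro.from_matrix(np.array([[c,sn,0],[sn,-c,0],[0,0,-1.]]).T)  # cols x,y,z
    print('delta',np.round(R.inv().apply(np.array(p)-x),4),np.round((R.inv()*Rt).as_rotvec(),4))
def where():
    s=manip.state(); x,R=pose(s); M=R.as_matrix(); print('t',round(s['time'],2),'tcp',np.round(x,4),'yaw',round(np.arctan2(M[1,0],M[0,0]),4),'tz',np.round(M[:,2],4),'F',np.round(s['contact_force'],2),'tau',np.round(s['ft_torque'],3),'w',round(s['gripper_width'],3))
E
python3 -c "
from h import *
where(); delta((.51,-.2,.34),.1)"
```

```text
t 0.15 tcp [ 0.1653 -0.6023  0.2383] yaw 0.2678 tz [-2.0e-04  1.6e-03 -1.0e+00] F [-0.09  0.22  0.19] tau [ 0.051 -0.028  0.061] w 1.0
delta [ 0.4389 -0.2969 -0.1011] [-1.600e-03 -1.000e-04  1.678e-01]
```

Request:
{"method": "step_arm", "body": {
  "deltas": [
    [0.439, -0.297, -0.101, 0, 0, 0.168, -1],
    [0.439, -0.297, -0.101, 0, 0, 0.168, -1],
    [0.439, -0.297, -0.101, 0, 0, 0.168, -1],
    [0.439, -0.297, -0.101, 0, 0, 0.168, -1],
    [0.439, -0.297, -0.101, 0, 0, 0.168, -1],
    [0.439, -0.297, -0.101, 0, 0, 0.168, -1],
    [0.439, -0.297, -0.101, 0, 0, 0.168, -1],
    [0.439, -0.297, -0.101, 0, 0, 0.168, -1],
    [0.439, -0.297, -0.101, 0, 0, 0.168, -1],
    [0.439, -0.297, -0.101, 0, 0, 0.168, -1],
    [0.439, -0.297, -0.101, 0, 0, 0.168, -1],
    [0.439, -0.297, -0.101, 0, 0, 0.168, -1],
    [0.439, -0.297, -0.101, 0, 0, 0.168, -1],
    [0.439, -0.297, -0.101, 0, 0, 0.168, -1]
  ]
}}

```text
time: 1.55
tool_pos: [0.5095, -0.2006, 0.3396]
tool_rot: [-0.0, 0.999, 0.049, -0.001]
contact_force: [-0.8, -0.4, -0.2]
gripper_width: 1.003
```

```bash
python3 -c "
from h import *
where(); snap('wrist','w1'); delta((.585,.06,.36),-.11)"
```

```text
t 1.55 tcp [ 0.5095 -0.2006  0.3396] yaw 0.0989 tz [-1.2e-03  2.0e-04 -1.0e+00] F [-0.8  -0.44 -0.21] tau [0.021 0.021 0.038] w 1.003
delta [ 0.1008 -0.2522 -0.0204] [-0.0003  0.0011  0.2083]
```

View pics/w1.png

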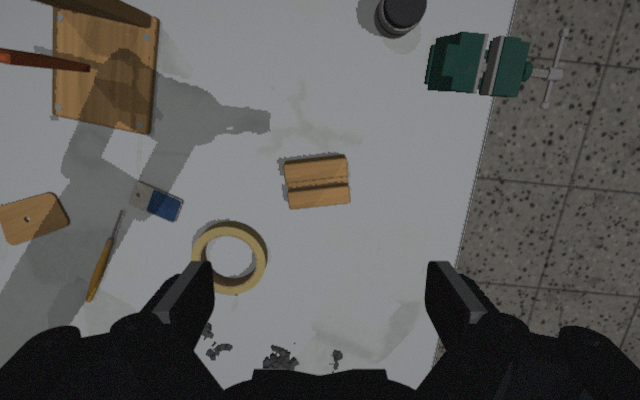

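```bash
python3 -c "
from h import *
crop('w1',270,140,370,220,8,'w1c'); delta((.53,.06,.36),-.11)"
```

```text
delta [ 0.0461 -0.2576 -0.0203] [-0.0003  0.0011  0.2083]
```

View pics/w1c.png

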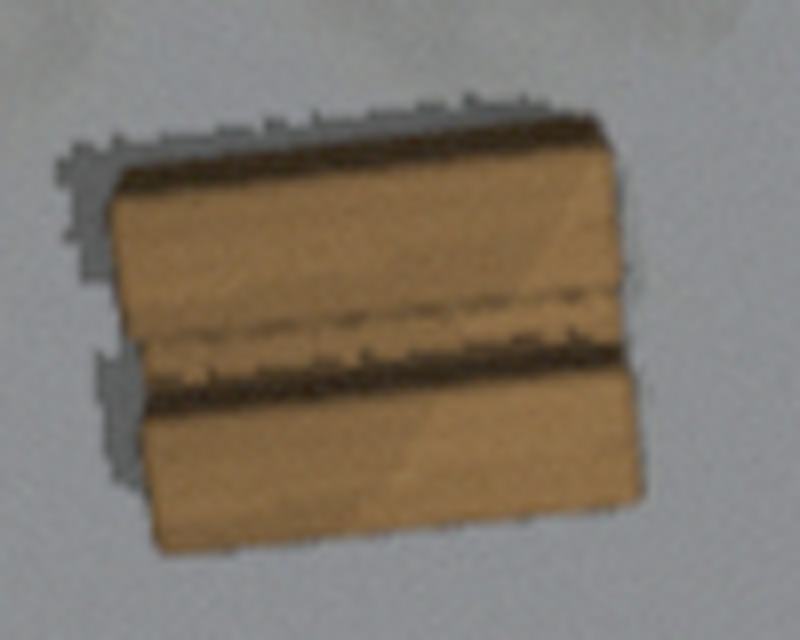

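Request:
{"method": "step_arm", "body": {
  "deltas": [
    [0.046, -0.257, -0.02, 0, 0.001, 0.208, -1],
    [0.046, -0.257, -0.02, 0, 0.001, 0.208, -1],
    [0.046, -0.257, -0.02, 0, 0.001, 0.208, -1],
    [0.046, -0.257, -0.02, 0, 0.001, 0.208, -1],
    [0.046, -0.257, -0.02, 0, 0.001, 0.208, -1],
    [0.046, -0.257, -0.02, 0, 0.001, 0.208, -1],
    [0.046, -0.257, -0.02, 0, 0.001, 0.208, -1],
    [0.046, -0.257, -0.02, 0, 0.001, 0.208, -1],
    [0.046, -0.257, -0.02, 0, 0.001, 0.208, -1]
  ]
}}

```text
time: 2.5
tool_pos: [0.5303, 0.0583, 0.3599]
tool_rot: [0.0, 0.998, -0.055, 0.0]
contact_force: [0.4, 0.2, -0.1]
gripper_width: 0.998
```

```bash
python3 -c "
from h import *
where(); snap('wrist','w2')
crop('w2',200,60,400,260,4,'w2c')"
```

```text
t 2.5 tcp [0.5303 0.0583 0.3599] yaw -0.111 tz [ 3.e-04 -6.e-04 -1.e+00] F [ 0.45  0.25 -0.07] tau [ 0.055 -0.001  0.024] w 0.998
```

View pics/w2.png

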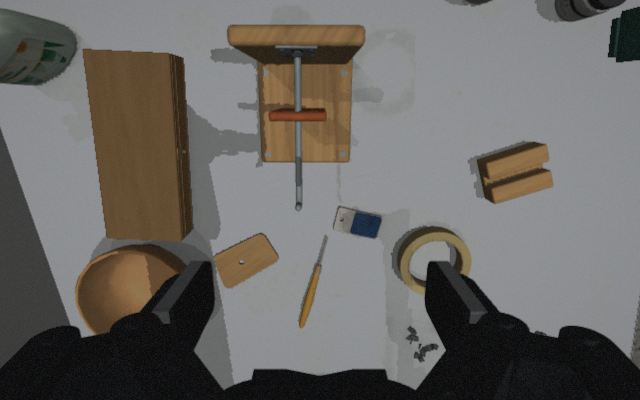

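```bash
python3 -c "
from h import *
crop('w2',220,15,380,115,5,'w2a'); crop('w2',220,90,380,215,5,'w2b'); crop('w2',470,135,560,210,8,'w2d')"
```

```text
(no output)
```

View pics/w2a.png

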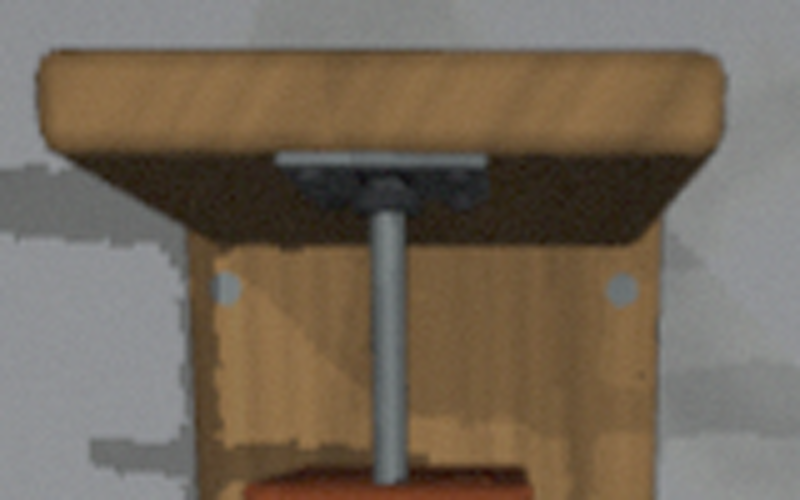

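View pics/w2b.png

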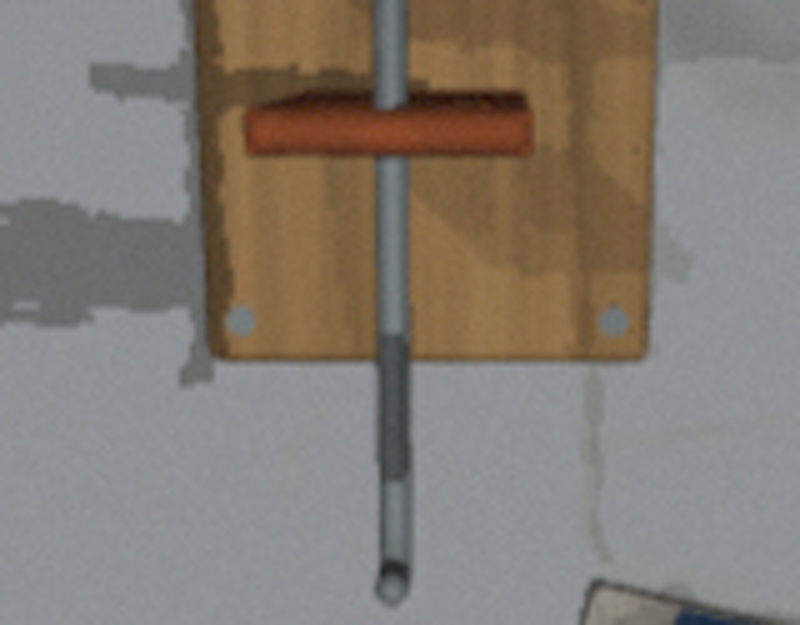

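View pics/w2d.png

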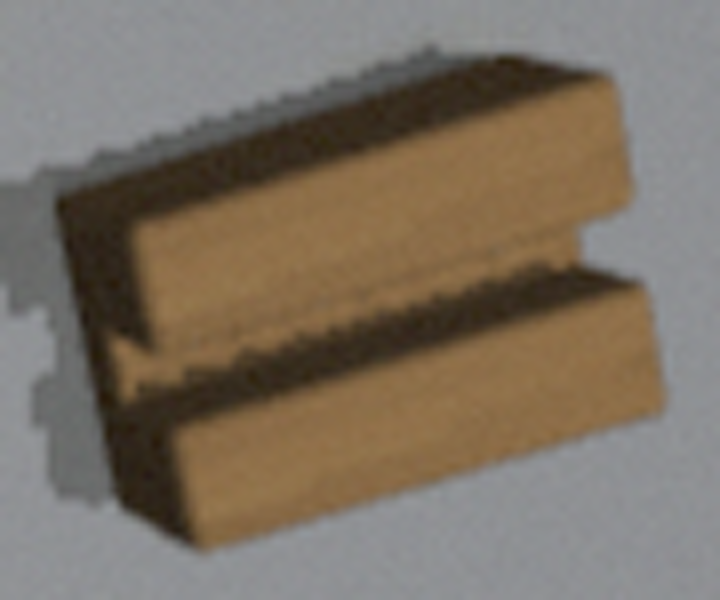

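```bash
cat > fit2.py <<'E'
from fit import *
A,B=load('w1'),load('w2')
wa=lambda *p:px((220,15),5,p); wb=lambda *p:px((220,90),5,p); wd=lambda *p:px((470,135),8,p); wc=lambda *p:px((270,140),8,p)
C=[(.03,.04,.032),(.03,-.04,.032),(-.03,.04,.032),(-.03,-.04,.032)]
b1=[(A,P,wc(*p)) for P,p in zip(C,[(112,200),(610,148),(160,552),(640,502)])]
b2=[(B,P,wd(*p)) for P,p in zip(C,[(133,222),(612,78),(203,548),(662,408)])]
sw=[(B,(.071,.055,.186),wa(40,50)),(B,(.071,-.055,.186),wa(725,50)),(B,(.055,.055,.186),wa(45,152)),(B,(.055,-.055,.186),wa(722,152)),
(B,lambda q:(q[3]-.14,.06,.014),wb(212,357)),(B,lambda q:(q[3]-.14,-.06,.014),wb(648,357)),
(B,lambda q:peg(q[4],.08,.016),wb(392,586)),(B,lambda q:peg(q[4],-.055,0),wa(390,180))]
run('b1',b1,[.47,-.2,.2]);run('b2',b2,[.47,-.2,.2]);run('ball',b+b1+b2,[.47,-.2,.2])
run('sw',sw,[.585,.07,-.11,.07,.05]); q=run('sall',st+sw,[.585,.07,-.11,.07,.05])
u=wb(390,130); print('plaque bar mid at z=.181',onz(B,wb(390,155),.178),onz(B,wb(390,103),.178),'hang in pic B',proj(B,W(q,(0,0,.17))),u, 'width',onz(B,wb(247,130),.178)-onz(B,wb(532,130),.178))
E
python3 fit2.py
```

```text
b1 [ 0.4743 -0.2022  0.2079]
[[-1.0, -0.6], [0.7, -1.0], [-0.7, 1.0], [1.0, 0.9]]
[[-1.0, -0.6], [0.7, -1.0], [-0.7, 1.0], [1.0, 0.9]]
b2 [ 0.4749 -0.2016  0.2081]
[[-0.9, -0.1], [0.9, -1.5], [-1.2, 1.0], [1.2, 0.4]]
[[-0.9, -0.1], [0.9, -1.5], [-1.2, 1.0], [1.2, 0.4]]
ball [ 0.4739 -0.2021  0.2085]
[[-1.2, -2.3], [-0.4, -1.2], [1.1, -1.9], [0.7, -1.4], [0.4, -0.3], [1.5, -0.8], [0.7, -1.2], [1.2, -1.5], [-1.2, -0.2], [0.5, -0.6], [-0.8, 1.4], [0.8, 1.2], [-0.6, 0.6], [1.3, -0.7], [-0.9, 1.7], [1.5, 1.1]]
[[-1.2, -2.3], [-0.4, -1.2], [1.1, -1.9], [0.7, -1.4], [0.4, -0.3], [1.5, -0.8], [0.7, -1.2], [1.2, -1.5], [-1.2, -0.2], [0.5, -0.6], [-0.8, 1.4], [0.8, 1.2], [-0.6, 0.6], [1.3, -0.7], [-0.9, 1.7], [1.5, 1.1]]
sw [ 0.5871  0.0698 -0.1135  0.0727 -0.0283]
[[-1.9, -0.6], [1.6, -0.1], [-1.5, 1.1], [1.4, 1.5], [-1.1, -0.1], [0.5, 0.1], [0.6, 0.2], [-0.3, -2.0]]
[[-1.9, -0.6], [1.6, -0.1], [-1.5, 1.1], [1.4, 1.5], [-1.1, -0.1], [0.5, 0.1], [0.6, 0.2], [-0.3, -2.0]]
sall [ 0.5869  0.0699 -0.1138  0.0713  0.0294]
[[-1.9, -1.6], [-0.0, -0.9], [0.5, -1.7], [-0.3, -1.9], [-0.3, -1.0], [1.2, -1.5], [-0.6, -1.4], [2.1, -0.4], [-0.1, -1.9], [1.4, -1.4], [-0.7, -1.1], [0.9, -0.5], [0.7, -2.0], [-0.6, -0.4], [-0.3, 0.8], [2.8, -1.5], [-0.6, -0.7], [0.3, -0.5], [2.0, -2.4], [-1.9, -0.3], [1.6, 0.2], [-1.5, 1.4], [1.4, 1.9], [-1.1, 1.1], [0.5, 1.4], [0.4, 3.0], [-0.0, -1.2]]
[[-1.9, -1.6], [-0.0, -0.9], [0.5, -1.7], [-0.3, -1.9], [-0.3, -1.0], [1.2, -1.5], [-0.6, -1.4], [2.1, -0.4], [-0.1, -1.9], [1.4, -1.4], [-0.7, -1.1], [0.9, -0.5], [0.7, -2.0], [-0.6, -0.4], [-0.3, 0.8], [2.8, -1.5], [-0.6, -0.7], [0.3, -0.5], [2.0, -2.4], [-1.9, -0.3], [1.6, 0.2], [-1.5, 1.4], [1.4, 1.9], [-1.1, 1.1], [0.5, 1.4], [0.4, 3.0], [-0.0, -1.2]]
plaque bar mid at z=.181 [0.58385771 0.07040593 0.178     ] [0.59248755 0.06930113 0.178     ] hang in pic B [[298.30669094 116.46453878]] [297.6 115.6] width [0.00539658 0.04865747 0.        ]
```

```bash
python3 -c "
from h import *
where(); delta((.587,.07,.21),-.113);delta((.587,.07,.132),-.113)"
```

```text
t 2.55 tcp [0.5303 0.0584 0.36  ] yaw -0.111 tz [ 4.e-04 -3.e-04 -1.e+00] F [-0.97  0.98 -0.48] tau [ 0.017 -0.067  0.019] w 0.997
delta [ 0.055  -0.0179  0.15  ] [ 0.0003 -0.0005  0.002 ]
delta [ 0.0549 -0.0179  0.228 ] [ 0.0003 -0.0005  0.002 ]
```

Request:
{"method": "step_arm", "body": {
  "deltas": [
    [0.055, -0.018, 0.04, 0, 0, 0.002, -1],
    [0.055, -0.018, 0.08, 0, 0, 0.002, -1],
    [0.055, -0.018, 0.12, 0, 0, 0.002, -1],
    [0.055, -0.018, 0.15, 0, 0, 0.002, -1],
    [0.055, -0.018, 0.165, 0, 0, 0.002, -1],
    [0.055, -0.018, 0.165, 0, 0, 0.002, -1],
    [0.055, -0.018, 0.165, 0, 0, 0.002, -1]
  ]
}}

```text
time: 3.25
tool_pos: [0.588, 0.0715, 0.1971]
tool_rot: [-0.0, 0.998, -0.056, 0.002]
contact_force: [0.5, -0.2, 0.9]
gripper_width: 0.998
```

```bash
python3 -c "
from h import *
where(); snap('wrist','w3');snap('side','s3');crop('s3',240,60,380,220,4,'s3c');delta((.587,.07,.132),-.113)"
```

```text
t 3.25 tcp [0.588  0.0715 0.1971] yaw -0.1112 tz [ 0.0034 -0.     -1.    ] F [ 0.46 -0.2   0.91] tau [-0.03   0.001  0.012] w 0.998
delta [-0.0018  0.002   0.0664] [-0.0006 -0.0058  0.0024]
```

View pics/w3.png

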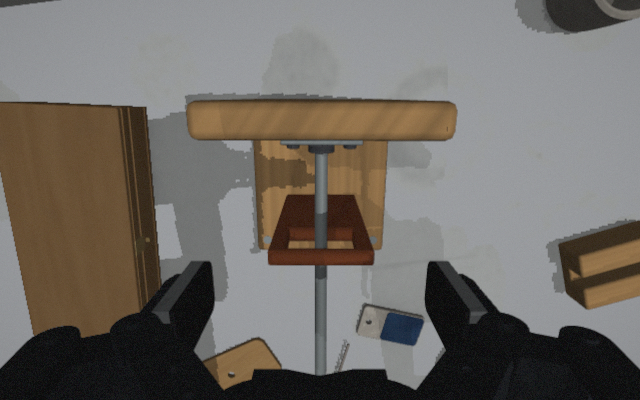

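View pics/s3c.png

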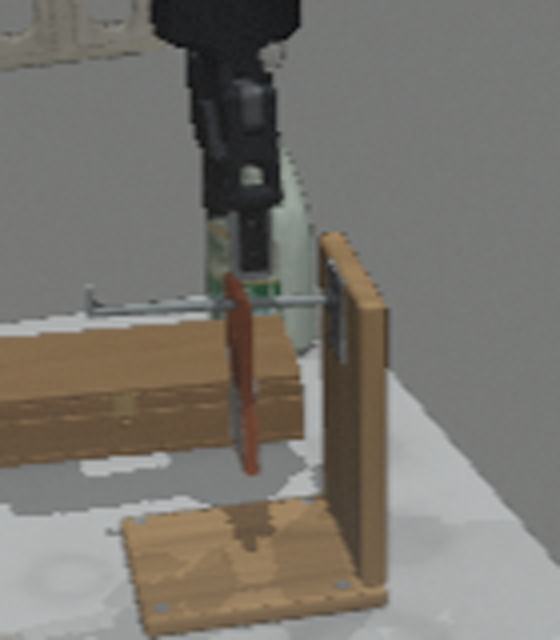

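Request:
{"method": "step_arm", "body": {
  "deltas": [
    [-0.001, 0.001, 0.012, 0, 0, 0.002, -1],
    [-0.001, 0.001, 0.026, 0, 0, 0.002, -1],
    [-0.001, 0.001, 0.04, 0, 0, 0.002, -1],
    [-0.001, 0.001, 0.053, 0, 0, 0.002, -1],
    [-0.001, 0.001, 0.061, 0, 0, 0.002, -1],
    [-0.001, 0.001, 0.065, 0, 0, 0.002, -1],
    [-0.001, 0.001, 0.065, 0, 0, 0.002, -1],
    [-0.001, 0.001, 0.065, 0, 0, 0.002, -1]
  ]
}}

```text
time: 4.15
tool_pos: [0.5864, 0.0712, 0.1308]
tool_rot: [-0.0, 0.998, -0.056, 0.001]
contact_force: [-0.4, 0.4, -0.7]
gripper_width: 0.996
```

```bash
python3 -c "
from h import *
where();delta((.587,.0705,.132),-.113); snap('wrist','w4');snap('side','s4');crop('s4',240,60,380,220,4,'s4c')"
```

```text
t 4.15 tcp [0.5864 0.0712 0.1308] yaw -0.1122 tz [ 0.0018  0.     -1.    ] F [-0.42  0.43 -0.69] tau [-0.056 -0.036  0.01 ] w 0.996
delta [ 0.0007  0.0007 -0.0012] [-0.0002 -0.0018  0.0008]
```

View pics/w4.png

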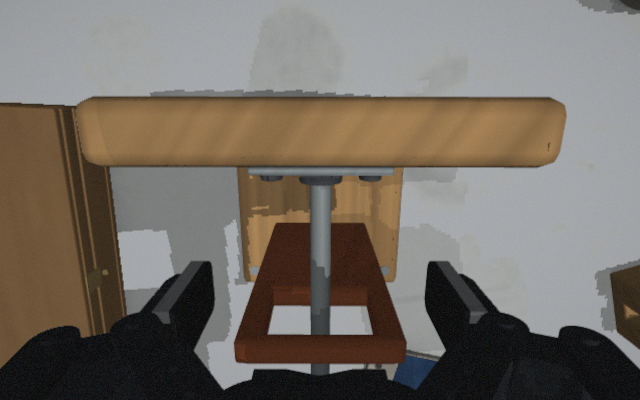

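View pics/s4c.png

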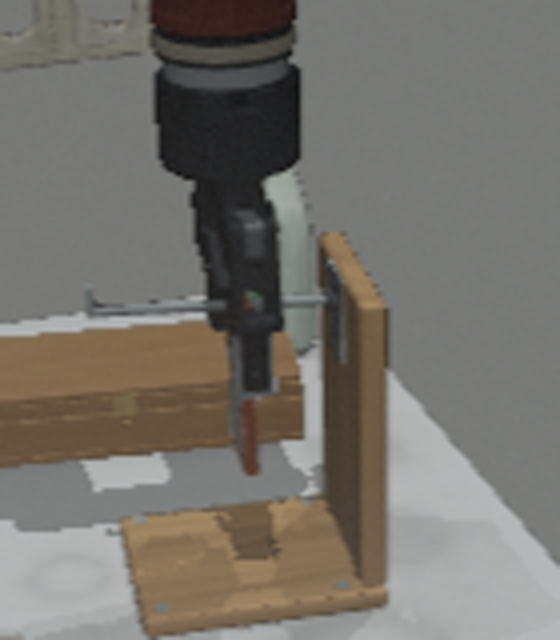

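Request:
{"method": "step_arm", "body": {
  "deltas": [
    [0, 0, -0.001, 0, 0, 0, -0.6],
    [0, 0, -0.001, 0, 0, 0, -0.4],
    [0, 0, -0.001, 0, 0, 0, -0.25],
    [0, 0, -0.001, 0, 0, 0, -0.15],
    [0, 0, -0.001, 0, 0, 0, -0.1],
    [0, 0, -0.001, 0, 0, 0, 0],
    [0, 0, -0.001, 0, 0, 0, 0.3],
    [0, 0, -0.001, 0, 0, 0, 1],
    [0, 0, -0.001, 0, 0, 0, 1]
  ]
}}

```text
time: 5.15
tool_pos: [0.5862, 0.0713, 0.1316]
tool_rot: [-0.0, 0.998, -0.056, 0.001]
contact_force: [-0.3, 0.2, 1.6]
gripper_width: 0.576
```

```bash
python3 -c "
from h import *
where();snap('wrist','w5')"
```

```text
t 5.15 tcp [0.5862 0.0713 0.1316] yaw -0.1122 tz [ 0.0014  0.     -1.    ] F [-0.26  0.22  1.57] tau [ 0.011 -0.058 -0.016] w 0.576
```

View pics/w5.png

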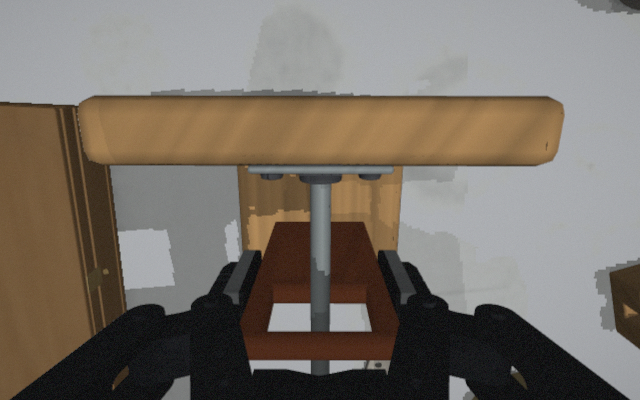

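Request:
{"method": "step_arm", "body": {
  "deltas": [
    [0, 0, -0.001, 0, 0, 0, 1],
    [0, 0, -0.002, 0, 0, 0, 1],
    [0, 0, -0.003, 0, 0, 0, 1],
    [0, 0, -0.005, 0, 0, 0, 1],
    [0, 0, -0.007, 0, 0, 0, 1],
    [0, 0, -0.008, 0, 0, 0, 1],
    [0, 0, -0.008, 0, 0, 0, 1],
    [0, 0, -0.008, 0, 0, 0, 1]
  ]
}}

```text
time: 6.0
tool_pos: [0.586, 0.0712, 0.1394]
tool_rot: [-0.0, 0.998, -0.056, 0.001]
contact_force: [0.8, 0.1, -0.1]
gripper_width: 0.58
```

```bash
python3 -c "
from h import *
where();snap('wrist','w6');where();snap('side','s6');crop('s6',240,60,380,220,4,'s6c');where()"
```

```text
t 6.0 tcp [0.586  0.0712 0.1394] yaw -0.1122 tz [ 0.0011 -0.     -1.    ] F [ 0.83  0.14 -0.07] tau [-0.004 -0.021  0.005] w 0.58
t 6.05 tcp [0.586  0.0713 0.1393] yaw -0.1122 tz [ 0.001 -0.    -1.   ] F [ 0.61 -0.85 -0.76] tau [-0.028 -0.012 -0.005] w 0.575
t 6.1 tcp [0.586  0.0713 0.1393] yaw -0.1122 tz [ 8.e-04 -0.e+00 -1.e+00] F [ 0.2  -0.08 -0.7 ] tau [-0.035 -0.017  0.086] w 0.573
```

View pics/w6.png

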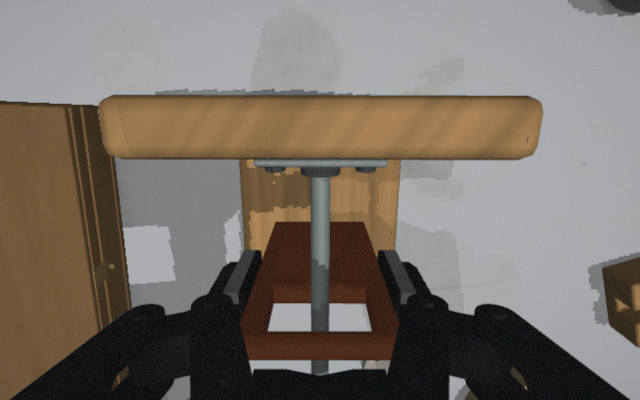

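View pics/s6c.png

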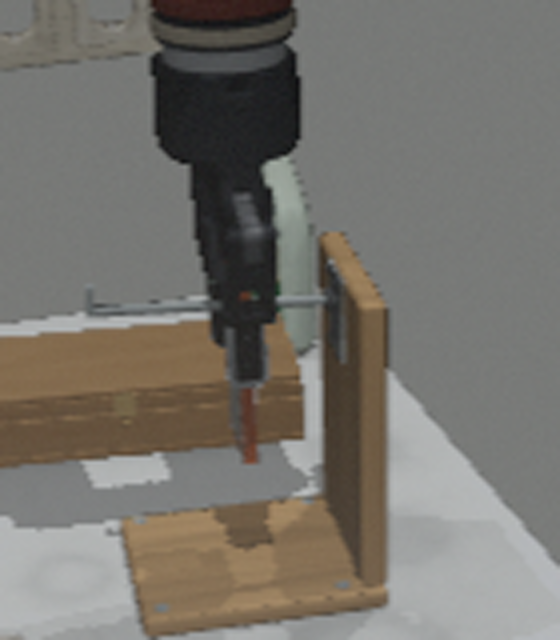

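Request:
{"method": "step_arm", "body": {
  "deltas": [
    [-0.003, 0, 0, 0, 0, 0, 1],
    [-0.008, 0, -0.0003, 0, 0, 0, 1],
    [-0.013, 0, -0.0005, 0, 0, 0, 1],
    [-0.019, 0, -0.0008, 0, 0, 0, 1],
    [-0.025, 0, -0.001, 0, 0, 0, 1],
    [-0.03, 0, -0.0012, 0, 0, 0, 1],
    [-0.03, 0, -0.0012, 0, 0, 0, 1]
  ]
}}

```text
time: 6.8
tool_pos: [0.5556, 0.0747, 0.1405]
tool_rot: [-0.0, 0.998, -0.056, 0.0]
contact_force: [0.7, -0.1, 0.2]
gripper_width: 0.57
```

Request:
{"method": "step_arm", "body": {
  "deltas": [
    [-0.003, 0, 0, 0, 0, 0, 1],
    [-0.008, 0, -0.0003, 0, 0, 0, 1],
    [-0.013, 0, -0.0005, 0, 0, 0, 1],
    [-0.019, 0, -0.0008, 0, 0, 0, 1],
    [-0.025, 0, -0.001, 0, 0, 0, 1],
    [-0.03, 0, -0.0012, 0, 0, 0, 1],
    [-0.03, 0, -0.0012, 0, 0, 0, 1],
    [-0.03, 0, -0.0012, 0, 0, 0, 1]
  ]
}}

```text
time: 7.6
tool_pos: [0.5264, 0.078, 0.1418]
tool_rot: [-0.0, 0.998, -0.056, 0.001]
contact_force: [-0.2, 0.0, -1.7]
gripper_width: 0.575
```

```bash
python3 -c "
from h import *
where();snap('wrist','w7');where();snap('side','s7');crop('s7',220,60,360,220,4,'s7c');where()"
```

```text
t 7.6 tcp [0.5264 0.078  0.1418] yaw -0.1122 tz [ 0.0013  0.     -1.    ] F [-0.22  0.04 -1.73] tau [-0.024  0.034  0.011] w 0.575
t 7.65 tcp [0.5266 0.078  0.1419] yaw -0.1122 tz [ 0.0014  0.     -1.    ] F [ 0.79 -0.38 -0.17] tau [0.032 0.01  0.022] w 0.573
t 7.7 tcp [0.5266 0.0779 0.1418] yaw -0.1122 tz [ 0.0013 -0.     -1.    ] F [-1.09 -0.46 -1.29] tau [ 0.015 -0.025  0.   ] w 0.574
```

View pics/w7.png

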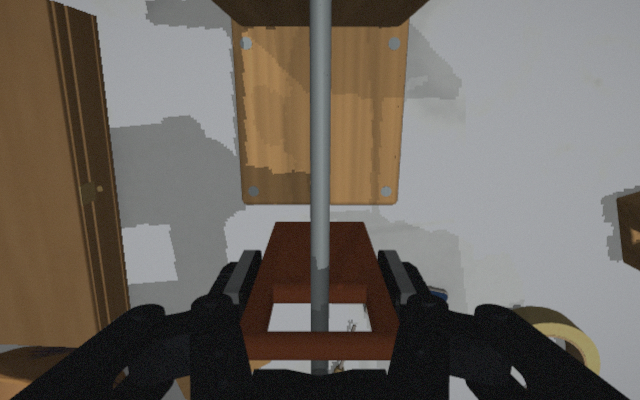

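View pics/s7c.png

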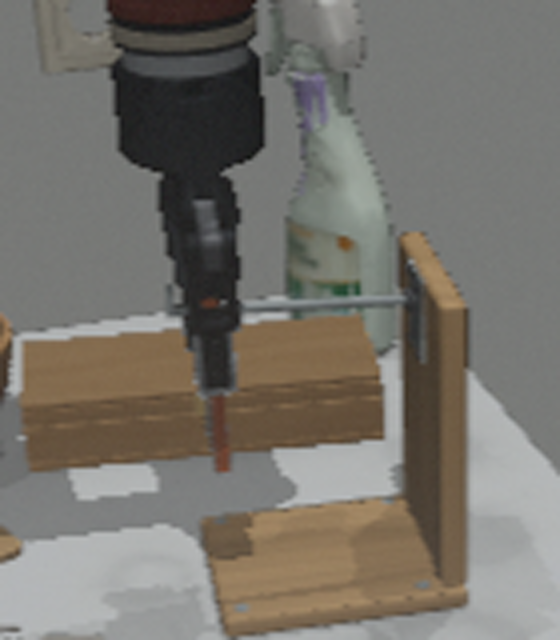

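Request:
{"method": "step_arm", "body": {
  "deltas": [
    [0, 0, -0.002, 0, 0, 0, 1],
    [0, 0, -0.004, 0, 0, 0, 1],
    [0, 0, -0.005, 0, 0, 0, 1],
    [0, 0, -0.0055, 0, 0, 0, 1],
    [0, 0, -0.0055, 0, 0, 0, 1]
  ]
}}

```text
time: 8.2
tool_pos: [0.5265, 0.078, 0.1474]
tool_rot: [-0.0, 0.998, -0.056, 0.001]
contact_force: [0.6, 0.0, -1.2]
gripper_width: 0.574
```

Request:
{"method": "step_arm", "body": {
  "deltas": [
    [0, 0, -0.0003, 0, 0, 0, 1],
    [0, 0, -0.0005, 0, 0, 0, 1],
    [0, 0, -0.0005, 0, 0, 0, 1]
  ]
}}

```text
time: 8.5
tool_pos: [0.5264, 0.078, 0.1477]
tool_rot: [-0.0, 0.998, -0.056, 0.001]
contact_force: [-0.1, 0.2, -0.7]
gripper_width: 0.577
```

Request:
{"method": "step_arm", "body": {
  "deltas": [
    [0, 0, -0.0003, 0, 0, 0, 1],
    [0, 0, -0.0003, 0, 0, 0, 1]
  ]
}}

```text
time: 8.7
tool_pos: [0.5264, 0.078, 0.148]
tool_rot: [-0.0, 0.998, -0.056, 0.001]
contact_force: [-0.6, -0.3, -0.4]
gripper_width: 0.576
```

Request:
{"method": "step_arm", "body": {
  "deltas": [
    [0, 0, -0.0003, 0, 0, 0, 1],
    [0, 0, -0.0003, 0, 0, 0, 1]
  ]
}}

```text
time: 8.9
tool_pos: [0.5265, 0.078, 0.1484]
tool_rot: [-0.0, 0.998, -0.056, 0.001]
contact_force: [-0.0, 0.3, -1.2]
gripper_width: 0.577
```

Request:
{"method": "step_arm", "body": {
  "deltas": [
    [0, 0, -0.0004, 0, 0, 0, 1],
    [0, 0, -0.0004, 0, 0, 0, 1]
  ]
}}

```text
time: 9.1
tool_pos: [0.5264, 0.078, 0.1488]
tool_rot: [-0.0, 0.998, -0.056, 0.001]
contact_force: [-0.2, -1.1, -0.9]
gripper_width: 0.582
```

Request:
{"method": "step_arm", "body": {
  "deltas": [
    [0, 0, -0.0003, 0, 0, 0, 1],
    [0, 0, -0.0003, 0, 0, 0, 1]
  ]
}}

```text
time: 9.3
tool_pos: [0.5264, 0.078, 0.1491]
tool_rot: [-0.0, 0.998, -0.056, 0.001]
contact_force: [-0.0, 0.8, -0.6]
gripper_width: 0.572
```

Request:
{"method": "step_arm", "body": {
  "deltas": [
    [0, 0, -0.0004, 0, 0, 0, 1],
    [0, 0, -0.0004, 0, 0, 0, 1]
  ]
}}

```text
time: 9.5
tool_pos: [0.5265, 0.078, 0.1495]
tool_rot: [-0.0, 0.998, -0.056, 0.001]
contact_force: [-0.8, 0.1, -1.1]
gripper_width: 0.577
```

Request:
{"method": "step_arm", "body": {
  "deltas": [
    [0, 0, -0.0003, 0, 0, 0, 1],
    [0, 0, -0.0003, 0, 0, 0, 1]
  ]
}}

```text
time: 9.7
tool_pos: [0.5264, 0.078, 0.1498]
tool_rot: [-0.0, 0.998, -0.056, 0.001]
contact_force: [-0.1, 0.2, -0.7]
gripper_width: 0.577
```

Request:
{"method": "step_arm", "body": {
  "deltas": [
    [0, 0, -0.0004, 0, 0, 0, 1],
    [0, 0, -0.0004, 0, 0, 0, 1]
  ]
}}

```text
time: 9.9
tool_pos: [0.5264, 0.078, 0.1502]
tool_rot: [-0.0, 0.998, -0.056, 0.001]
contact_force: [-0.4, 0.3, -1.1]
gripper_width: 0.58
```

Request:
{"method": "step_arm", "body": {
  "deltas": [
    [0, 0, -0.0003, 0, 0, 0, 1],
    [0, 0, -0.0003, 0, 0, 0, 1]
  ]
}}

```text
time: 10.1
tool_pos: [0.5264, 0.0779, 0.1505]
tool_rot: [-0.0, 0.998, -0.056, 0.001]
contact_force: [-0.1, 0.1, -1.9]
gripper_width: 0.574
```

Request:
{"method": "step_arm", "body": {
  "deltas": [
    [0, 0, -0.0003, 0, 0, 0, 1],
    [0, 0, -0.0003, 0, 0, 0, 1]
  ]
}}

```text
time: 10.3
tool_pos: [0.5264, 0.078, 0.1508]
tool_rot: [-0.0, 0.998, -0.056, 0.001]
contact_force: [-0.5, 0.4, 0.4]
gripper_width: 0.575
```

Request:
{"method": "step_arm", "body": {
  "deltas": [
    [0, 0, -0.0004, 0, 0, 0, 1],
    [0, 0, -0.0004, 0, 0, 0, 1]
  ]
}}

```text
time: 10.5
tool_pos: [0.5264, 0.078, 0.1512]
tool_rot: [-0.0, 0.998, -0.056, 0.001]
contact_force: [0.1, -0.5, -0.2]
gripper_width: 0.574
```

Request:
{"method": "step_arm", "body": {
  "deltas": [
    [0, 0, -0.0003, 0, 0, 0, 1],
    [0, 0, -0.0003, 0, 0, 0, 1]
  ]
}}

```text
time: 10.7
tool_pos: [0.5264, 0.0779, 0.1514]
tool_rot: [0.0, 0.998, -0.056, 0.0]
contact_force: [-1.2, 0.5, -0.8]
gripper_width: 0.574
```

```bash
python3 -c "
from h import *
where();snap('wrist','w8');where();snap('side','s8');crop('s8',220,90,360,190,5,'s8c');crop('w8',220,200,420,380,4,'w8c');where()"
```

```text
t 10.7 tcp [0.5264 0.0779 0.1514] yaw -0.1122 tz [ 9.e-04 -1.e-04 -1.e+00] F [-1.24  0.51 -0.8 ] tau [ 0.022 -0.003 -0.037] w 0.574
t 10.75 tcp [0.5264 0.078  0.1514] yaw -0.1122 tz [ 9.e-04 -0.e+00 -1.e+00] F [-0.3   0.46 -1.15] tau [ 0.013 -0.055  0.009] w 0.576
t 10.8 tcp [0.5264 0.078  0.1514] yaw -0.1122 tz [ 9.e-04  0.e+00 -1.e+00] F [ 1.18 -0.6  -1.58] tau [-0.032 -0.015 -0.025] w 0.576
```

View pics/w8c.png

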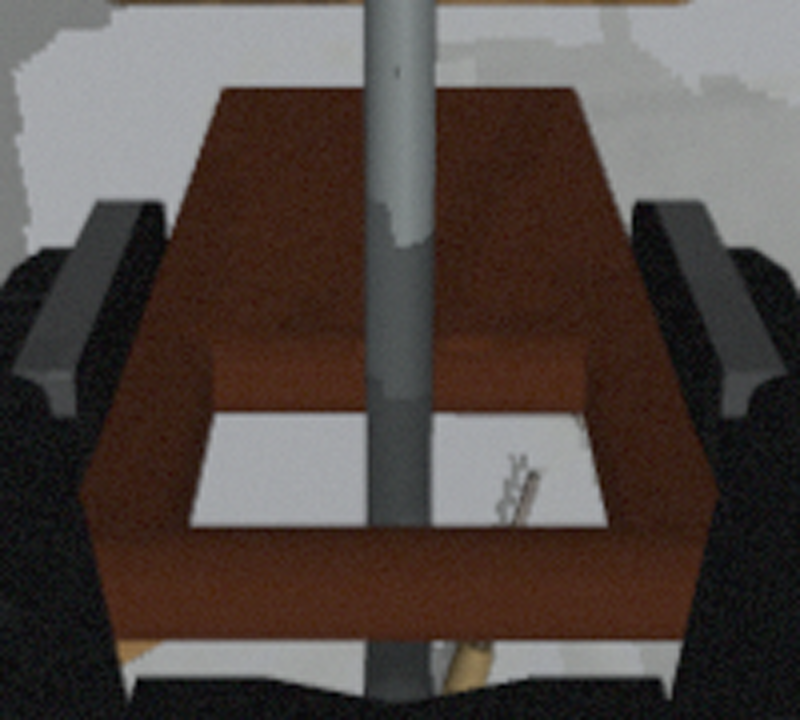

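View pics/s8c.png

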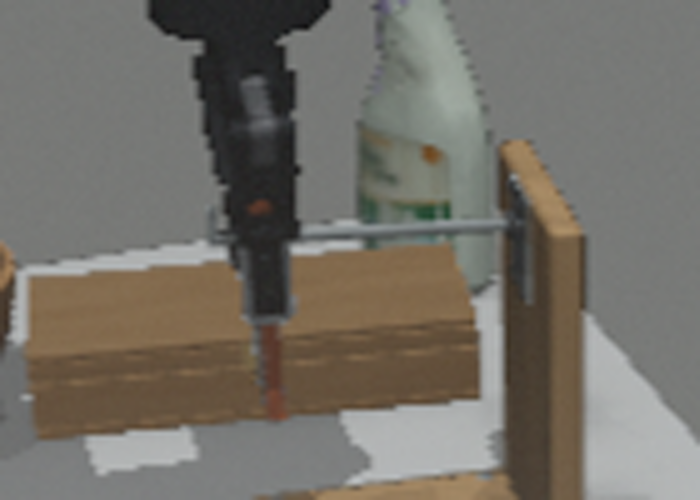

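Request:
{"method": "step_arm", "body": {
  "deltas": [
    [0, 0, -0.0003, 0, 0, 0, 1],
    [0, 0, -0.0003, 0, 0, 0, 1]
  ]
}}

```text
time: 11.0
tool_pos: [0.5264, 0.078, 0.1516]
tool_rot: [-0.0, 0.998, -0.056, 0.0]
contact_force: [0.1, -0.3, -2.0]
gripper_width: 0.573
```

Request:
{"method": "step_arm", "body": {
  "deltas": [
    [0, 0, -0.0003, 0, 0, 0, 1],
    [0, 0, -0.0003, 0, 0, 0, 1]
  ]
}}

```text
time: 11.2
tool_pos: [0.5263, 0.078, 0.1518]
tool_rot: [-0.0, 0.998, -0.056, 0.0]
contact_force: [0.1, 0.1, -3.4]
gripper_width: 0.574
```

Request:
{"method": "step_arm", "body": {
  "deltas": [
    [0, 0, 0, 0, 0, 0, 1]
  ]
}}

```text
time: 11.3
tool_pos: [0.5263, 0.078, 0.1518]
tool_rot: [-0.0, 0.998, -0.056, 0.0]
contact_force: [1.1, -0.7, -2.4]
gripper_width: 0.577
```

Request:
{"method": "step_arm", "body": {
  "deltas": [
    [0, 0, -0.0002, 0, 0, 0, 1],
    [0, 0, -0.0002, 0, 0, 0, 1]
  ]
}}

```text
time: 11.5
tool_pos: [0.5263, 0.0779, 0.152]
tool_rot: [-0.0, 0.998, -0.056, 0.0]
contact_force: [0.3, -0.8, -3.0]
gripper_width: 0.575
```

Request:
{"method": "step_arm", "body": {
  "deltas": [
    [0, 0, 0.001, 0, 0, 0, 1],
    [0, 0, 0.0019, 0, 0, 0, 1],
    [0, 0, 0.0019, 0, 0, 0, 1],
    [0, 0, 0.0019, 0, 0, 0, 1]
  ]
}}

```text
time: 11.9
tool_pos: [0.5266, 0.078, 0.1506]
tool_rot: [-0.0, 0.998, -0.056, 0.001]
contact_force: [-0.5, 0.3, -1.2]
gripper_width: 0.578
```

```bash
python3 -c "
from h import *
where()"
```

```text
t 11.9 tcp [0.5266 0.078  0.1506] yaw -0.1122 tz [ 0.0014  0.     -1.    ] F [-0.51  0.27 -1.25] tau [-0.007 -0.018 -0.044] w 0.578
```

Request:
{"method": "step_arm", "body": {
  "deltas": [
    [-0.003, 0, -0.0001, 0, 0, 0, 1],
    [-0.006, 0, -0.0002, 0, 0, 0, 1],
    [-0.009, 0, -0.0004, 0, 0, 0, 1],
    [-0.012, 0, -0.0005, 0, 0, 0, 1],
    [-0.013, 0, -0.0006, 0, 0, 0, 1],
    [-0.013, 0, -0.0006, 0, 0, 0, 1]
  ]
}}

```text
time: 12.5
tool_pos: [0.5133, 0.0795, 0.151]
tool_rot: [-0.0, 0.998, -0.056, 0.001]
contact_force: [-0.3, 0.3, -1.4]
gripper_width: 0.578
```

```bash
python3 -c "
from h import *
where();snap('side','s9');crop('s9',210,90,310,180,6,'s9c');where()"
```

```text
t 12.5 tcp [0.5133 0.0795 0.151 ] yaw -0.1122 tz [ 0.0012 -0.     -1.    ] F [-0.28  0.3  -1.45] tau [0.036 0.027 0.003] w 0.578
t 12.55 tcp [0.5135 0.0794 0.151 ] yaw -0.1122 tz [ 0.0012 -0.     -1.    ] F [ 1.03  0.26 -0.99] tau [-0.026 -0.095  0.004] w 0.577
```

View pics/s9c.png

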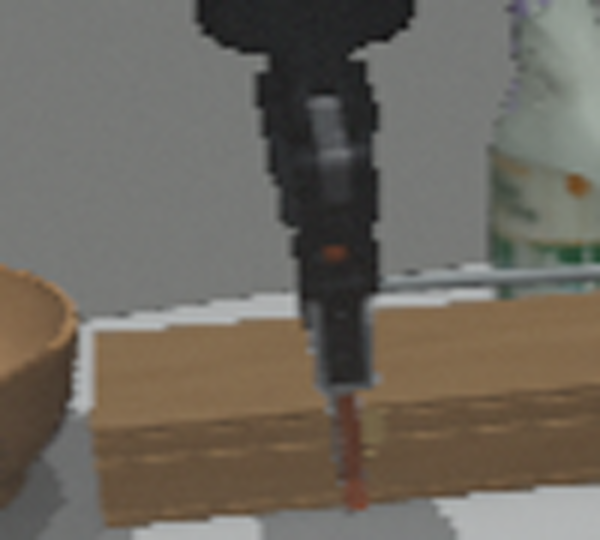

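Request:
{"method": "step_arm", "body": {
  "deltas": [
    [0, 0, -0.0005, 0, 0, 0, 1],
    [0, 0, -0.0008, 0, 0, 0, 1],
    [0, 0, -0.0008, 0, 0, 0, 1]
  ]
}}

```text
time: 12.85
tool_pos: [0.5136, 0.0794, 0.1518]
tool_rot: [-0.0, 0.998, -0.056, 0.001]
contact_force: [0.1, -0.3, -1.3]
gripper_width: 0.577
```

Request:
{"method": "step_arm", "body": {
  "deltas": [
    [0, 0, -0.0003, 0, 0, 0, 1],
    [0, 0, -0.0003, 0, 0, 0, 1]
  ]
}}

```text
time: 13.05
tool_pos: [0.5135, 0.0794, 0.1519]
tool_rot: [-0.0, 0.998, -0.056, 0.0]
contact_force: [-0.2, 0.1, -0.3]
gripper_width: 0.574
```

Request:
{"method": "step_arm", "body": {
  "deltas": [
    [0, 0, -0.0003, 0, 0, 0, 1],
    [0, 0, -0.0003, 0, 0, 0, 1]
  ]
}}

```text
time: 13.25
tool_pos: [0.5135, 0.0794, 0.1522]
tool_rot: [-0.0, 0.998, -0.056, 0.0]
contact_force: [0.0, 0.1, -1.5]
gripper_width: 0.574
```

Request:
{"method": "step_arm", "body": {
  "deltas": [
    [0, 0, -0.0003, 0, 0, 0, 1],
    [0, 0, -0.0003, 0, 0, 0, 1]
  ]
}}

```text
time: 13.45
tool_pos: [0.5134, 0.0794, 0.1524]
tool_rot: [-0.0, 0.998, -0.056, 0.0]
contact_force: [1.0, 0.7, -1.0]
gripper_width: 0.574
```

Request:
{"method": "step_arm", "body": {
  "deltas": [
    [0, 0, -0.0002, 0, 0, 0, 1],
    [0, 0, -0.0002, 0, 0, 0, 1]
  ]
}}

```text
time: 13.65
tool_pos: [0.5134, 0.0794, 0.1526]
tool_rot: [-0.0, 0.998, -0.056, 0.0]
contact_force: [1.3, 0.2, -2.6]
gripper_width: 0.575
```

Request:
{"method": "step_arm", "body": {
  "deltas": [
    [0, 0, -0.0002, 0, 0, 0, 1],
    [0, 0, -0.0002, 0, 0, 0, 1]
  ]
}}

```text
time: 13.85
tool_pos: [0.5134, 0.0794, 0.1527]
tool_rot: [-0.0, 0.998, -0.056, 0.0]
contact_force: [1.0, -0.7, -3.7]
gripper_width: 0.574
```

Request:
{"method": "step_arm", "body": {
  "deltas": [
    [0, 0, -0.0001, 0, 0, 0, 1],
    [0, 0, -0.0001, 0, 0, 0, 1]
  ]
}}

```text
time: 14.05
tool_pos: [0.5134, 0.0794, 0.1529]
tool_rot: [-0.0, 0.998, -0.056, 0.0]
contact_force: [0.9, -0.5, -4.6]
gripper_width: 0.573
```

Request:
{"method": "step_arm", "body": {
  "deltas": [
    [0, 0, 0.001, 0, 0, 0, 1],
    [0, 0, 0.0018, 0, 0, 0, 1],
    [0, 0, 0.0018, 0, 0, 0, 1],
    [0, 0, 0.0018, 0, 0, 0, 1]
  ]
}}

```text
time: 14.45
tool_pos: [0.5137, 0.0794, 0.1517]
tool_rot: [-0.0, 0.998, -0.056, 0.001]
contact_force: [1.0, -0.5, -0.9]
gripper_width: 0.578
```

Request:
{"method": "step_arm", "body": {
  "deltas": [
    [-0.0005, 0, 0.0002, 0, 0, 0, 1],
    [-0.001, 0, 0.0002, 0, 0, 0, 1],
    [-0.0015, 0, 0.0002, 0, 0, 0, 1],
    [-0.002, 0, 0.0002, 0, 0, 0, 1],
    [-0.002, 0, 0.0002, 0, 0, 0, 1]
  ]
}}

```text
time: 14.95
tool_pos: [0.5114, 0.0796, 0.1511]
tool_rot: [-0.0, 0.998, -0.056, 0.0]
contact_force: [0.1, 0.2, -0.9]
gripper_width: 0.575
```

Request:
{"method": "step_arm", "body": {
  "deltas": [
    [-0.0005, 0, 0, 0, 0, 0, 1],
    [-0.001, 0, 0, 0, 0, 0, 1],
    [-0.001, 0, 0, 0, 0, 0, 1]
  ]
}}

```text
time: 15.25
tool_pos: [0.5105, 0.0798, 0.1511]
tool_rot: [-0.0, 0.998, -0.056, 0.0]
contact_force: [-0.2, -0.3, -0.8]
gripper_width: 0.573
```

Request:
{"method": "step_arm", "body": {
  "deltas": [
    [-0.0005, 0, -0.0002, 0, 0, 0, 1],
    [-0.001, 0, -0.0003, 0, 0, 0, 1],
    [-0.0015, 0, -0.0003, 0, 0, 0, 1],
    [-0.0015, 0, -0.0003, 0, 0, 0, 1]
  ]
}}

```text
time: 15.65
tool_pos: [0.509, 0.0799, 0.1514]
tool_rot: [-0.0, 0.998, -0.056, 0.0]
contact_force: [-1.0, -0.3, -1.4]
gripper_width: 0.574
```

Request:
{"method": "step_arm", "body": {
  "deltas": [
    [-0.0005, 0, 0, 0, 0, 0, 1],
    [-0.001, 0, 0, 0, 0, 0, 1],
    [-0.001, 0, 0, 0, 0, 0, 1]
  ]
}}

```text
time: 15.95
tool_pos: [0.508, 0.0801, 0.1514]
tool_rot: [-0.0, 0.998, -0.056, 0.0]
contact_force: [-0.2, 0.0, -1.1]
gripper_width: 0.574
```

Request:
{"method": "step_arm", "body": {
  "deltas": [
    [-0.0005, 0, 0, 0, 0, 0, 1],
    [-0.001, 0, 0, 0, 0, 0, 1],
    [-0.0015, 0, -0.0001, 0, 0, 0, 1],
    [-0.002, 0, -0.0001, 0, 0, 0, 1],
    [-0.002, 0, -0.0001, 0, 0, 0, 1]
  ]
}}

```text
time: 16.45
tool_pos: [0.506, 0.0803, 0.1515]
tool_rot: [-0.0, 0.998, -0.056, 0.0]
contact_force: [-0.3, 0.6, -0.7]
gripper_width: 0.573
```

Request:
{"method": "step_arm", "body": {
  "deltas": [
    [-0.0005, 0, 0, 0, 0, 0, 1],
    [-0.001, 0, 0, 0, 0, 0, 1],
    [-0.0015, 0, 0, 0, 0, 0, 1],
    [-0.002, 0, 0, 0, 0, 0, 1],
    [-0.002, 0, 0, 0, 0, 0, 1]
  ]
}}

```text
time: 16.95
tool_pos: [0.504, 0.0805, 0.1515]
tool_rot: [-0.0, 0.998, -0.056, 0.0]
contact_force: [-0.4, 0.4, -0.6]
gripper_width: 0.577
```

Request:
{"method": "step_arm", "body": {
  "deltas": [
    [-0.0005, 0, 0, 0, 0, 0, 1],
    [-0.001, 0, 0, 0, 0, 0, 1],
    [-0.0015, 0, 0, 0, 0, 0, 1],
    [-0.002, 0, 0, 0, 0, 0, 1],
    [-0.002, 0, 0, 0, 0, 0, 1]
  ]
}}

```text
time: 17.45
tool_pos: [0.502, 0.0807, 0.1515]
tool_rot: [-0.0, 0.998, -0.056, 0.0]
contact_force: [0.4, 0.5, -1.3]
gripper_width: 0.576
```

Request:
{"method": "step_arm", "body": {
  "deltas": [
    [-0.001, 0, 0, 0, 0, 0, 1],
    [-0.002, 0, 0, 0, 0, 0, 1],
    [-0.003, 0, 0, 0, 0, 0, 1],
    [-0.004, 0, 0, 0, 0, 0, 1],
    [-0.005, 0, 0, 0, 0, 0, 1],
    [-0.006, 0, 0, 0, 0, 0, 1]
  ]
}}

```text
time: 18.05
tool_pos: [0.496, 0.0814, 0.1515]
tool_rot: [-0.0, 0.998, -0.056, 0.001]
contact_force: [0.3, -0.3, -0.9]
gripper_width: 0.581
```

Request:
{"method": "step_arm", "body": {
  "deltas": [
    [-0.002, 0, 0, 0, 0, 0, 1],
    [-0.004, 0, 0, 0, 0, 0, 1],
    [-0.007, 0, 0, 0, 0, 0, 1],
    [-0.01, 0, 0, 0, 0, 0, 1],
    [-0.014, 0, 0, 0, 0, 0, 1],
    [-0.018, 0, 0, 0, 0, 0, 1],
    [-0.018, 0, 0, 0, 0, 0, 1]
  ]
}}

```text
time: 18.75
tool_pos: [0.4777, 0.0835, 0.1514]
tool_rot: [-0.0, 0.998, -0.056, 0.0]
contact_force: [-0.2, -0.1, -1.1]
gripper_width: 0.576
```

```bash
python3 -c "
from h import *
where();snap('side','s10');snap('wrist','w10');crop('s10',180,70,350,190,4,'s10c')"
```

```text
t 18.75 tcp [0.4777 0.0835 0.1514] yaw -0.1121 tz [ 9.e-04  0.e+00 -1.e+00] F [-0.23 -0.07 -1.15] tau [-0.023 -0.006  0.005] w 0.576
```

View pics/s10c.png

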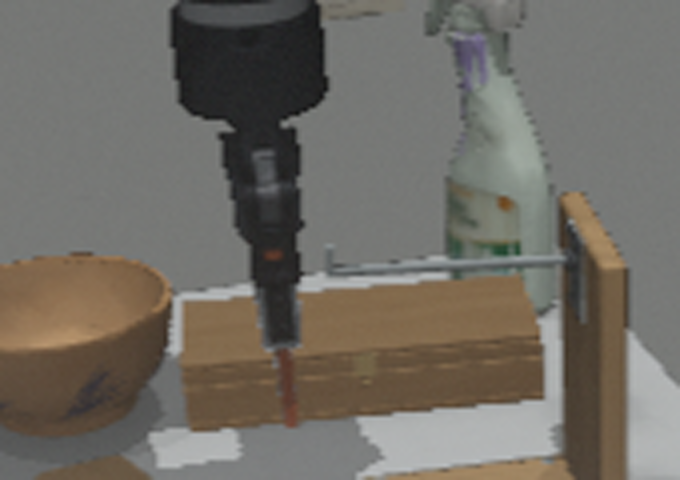

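View pics/w10.png

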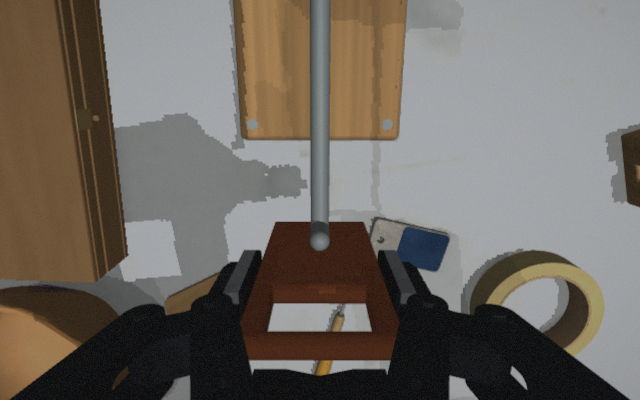

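```bash
python3 -c "
from h import *
crop('w10',260,210,380,240,6,'w10c')
c=load('w10'); p=np.array([.4777,.0835]); z=.1514+.0114-.066
ex=np.array([np.cos(-.112),np.sin(-.112)]);ey=np.array([ex[1],-ex[0]])
for uv in [(274,222.5),(320,222.5),(366,222.5)]:
  X=onz(c,uv,z)[:2]-p; print(X@ex,X@ey)
"
```

```text
0.004708533752031399 -0.0247404347182033
0.0047156814905345915 0.000995239346100787
0.004722830178962929 0.02673433364827401
```

View pics/w10c.png

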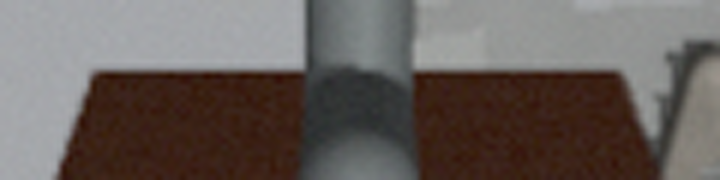

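```bash
python3 -c "
from h import *
delta((.4736,-.2022,.12),.208)"
```

```text
delta [0.0274 0.2843 0.0315] [ 1.000e-04 -1.300e-03 -3.201e-01]
```

Request:
{"method": "step_arm", "body": {
  "deltas": [
    [0.001, 0.01, 0, 0, 0, 0, 1],
    [0.003, 0.03, 0, 0, 0, 0, 1],
    [0.006, 0.06, 0, 0, 0, -0.02, 1],
    [0.009, 0.095, 0, 0, 0, -0.06, 1],
    [0.013, 0.13, 0.005, 0, 0, -0.11, 1],
    [0.016, 0.165, 0.01, 0, -0.001, -0.16, 1],
    [0.019, 0.2, 0.015, 0, -0.001, -0.21, 1],
    [0.022, 0.23, 0.02, 0, -0.001, -0.26, 1],
    [0.025, 0.255, 0.025, 0, -0.001, -0.3, 1],
    [0.027, 0.275, 0.03, 0, -0.001, -0.32, 1],
    [0.027, 0.284, 0.031, 0, -0.001, -0.32, 1],
    [0.027, 0.284, 0.031, 0, -0.001, -0.32, 1],
    [0.027, 0.284, 0.031, 0, -0.001, -0.32, 1]
  ]
}}

```text
time: 20.15
tool_pos: [0.4733, -0.2015, 0.1206]
tool_rot: [-0.0, 0.995, 0.104, 0.0]
contact_force: [0.4, -0.0, -1.6]
gripper_width: 0.577
```

```bash
python3 -c "
from h import *
where();snap('wrist','w11');snap('side','s11');snap('top','t11');where();crop('s11',220,190,340,310,5,'s11c');crop('t11',330,220,420,300,7,'t11c');delta((.4736,-.2022,.09),.208)"
```

```text
t 20.15 tcp [ 0.4733 -0.2015  0.1206] yaw 0.2074 tz [ 1.e-04  4.e-04 -1.e+00] F [ 0.44 -0.01 -1.58] tau [ 0.025 -0.031  0.016] w 0.577
t 20.3 tcp [ 0.4734 -0.2011  0.1207] yaw 0.2089 tz [ 3.e-04 -1.e-04 -1.e+00] F [ 1.28 -0.07 -0.74] tau [-0.001 -0.056  0.001] w 0.573
delta [-0.0001  0.0011  0.0307] [ 0.0001 -0.0003  0.0009]
```

View pics/w11.png

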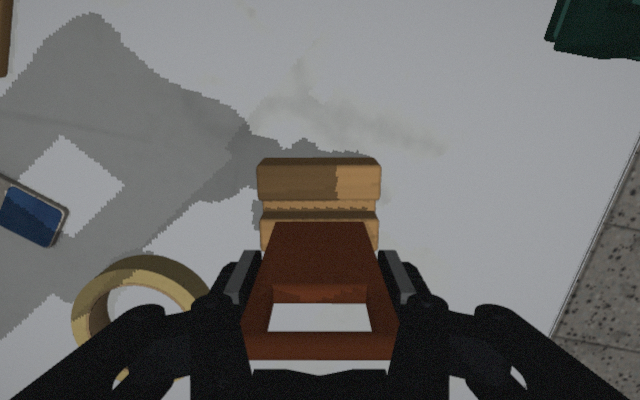

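View pics/s11c.png

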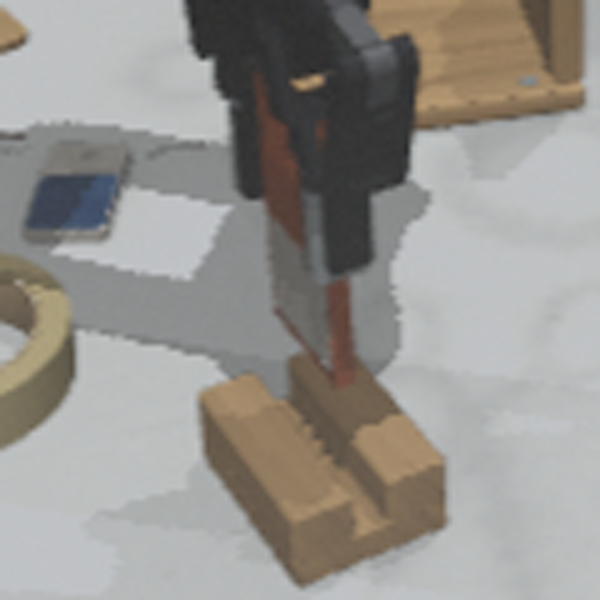

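```bash
python3 -c "
from h import *
crop('w11',240,145,400,255,5,'w11c')"
```

```text
(no output)
```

View pics/w11c.png

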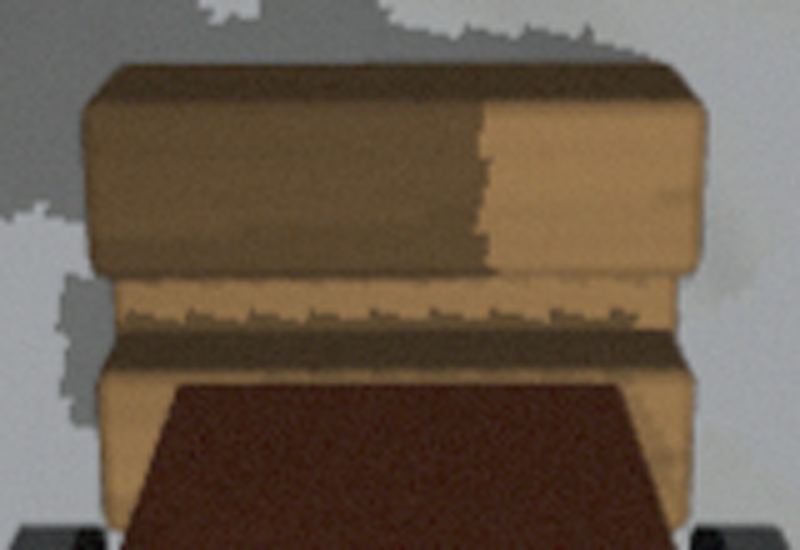

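```bash
python3 -c "
from h import *
c=load('w11'); p=np.array([.4733,-.2013]); a=.208
ex=np.array([np.cos(a),np.sin(a)]);ey=np.array([ex[1],-ex[0]])
def q(u,v,z):
  uv=((u+.5)/5-.5+240,(v+.5)/5-.5+145); X=onz(c,uv,z)[:2]-p; return np.round([X@ex*1e3,X@ey*1e3],2)
print('x+30',q(85,103,.032),q(705,103,.032)); print('x+6',q(95,273,.032),q(697,273,.032)); print('x-6',q(100,369,.032),q(692,369,.032))
zf=.1206+.0114-.066
print('foot',q(178,386,zf),q(620,386,zf))
"
```

```text
x+30 [ 30.15 -38.41] [30.14 39.68]
x+6 [  7.88 -38.21] [ 7.86 39.71]
x-6 [ -5.26 -38.18] [-5.27 39.67]
foot [  4.51 -23.6 ] [ 4.5  25.81]
```

Request:
{"method": "step_arm", "body": {
  "deltas": [
    [0.0005, 0.0005, 0.006, 0, 0, 0, 1],
    [0.0005, 0.0005, 0.014, 0, 0, 0, 1],
    [0.0005, 0.0005, 0.022, 0, 0, 0, 1],
    [0.0005, 0.0005, 0.028, 0, 0, 0, 1],
    [0.0005, 0.0005, 0.031, 0, 0, 0, 1],
    [0.0005, 0.0005, 0.031, 0, 0, 0, 1],
    [0.0005, 0.0005, 0.031, 0, 0, 0, 1]
  ]
}}

```text
time: 21.0
tool_pos: [0.474, -0.2023, 0.0895]
tool_rot: [0.0, 0.995, 0.104, 0.0]
contact_force: [1.0, 0.9, -1.0]
gripper_width: 0.569
```

```bash
python3 -c "
from h import *
where();snap('wrist','w12');snap('side','s12');where();crop('s12',240,210,330,310,6,'s12c');crop('w12',220,120,420,260,4,'w12c')"
```

```text
t 21.0 tcp [ 0.474  -0.2023  0.0895] yaw 0.2078 tz [ 1.e-04 -1.e-04 -1.e+00] F [ 0.99  0.91 -1.04] tau [-0.006  0.003 -0.023] w 0.569
t 21.1 tcp [ 0.4742 -0.2024  0.0899] yaw 0.2078 tz [ 7.e-04 -5.e-04 -1.e+00] F [-0.27 -0.65 -0.62] tau [-0.037 -0.014 -0.036] w 0.575
```

View pics/w12c.png

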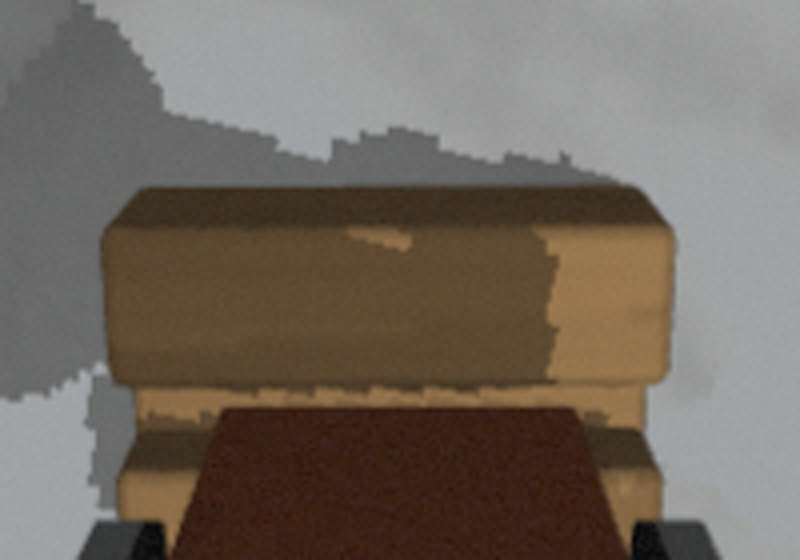

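View pics/s12c.png

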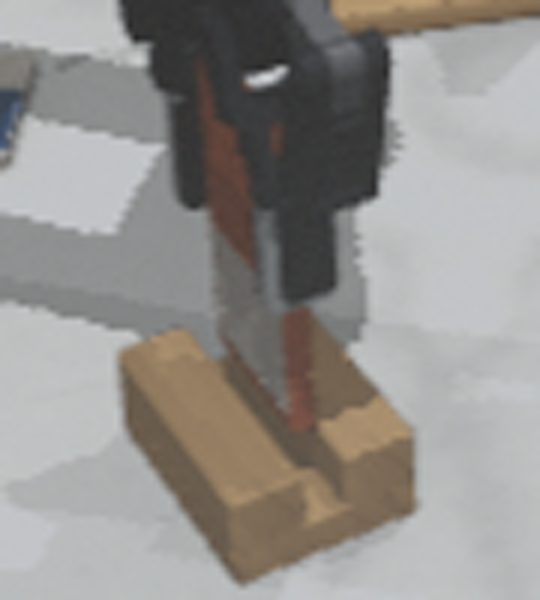

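Request:
{"method": "step_arm", "body": {
  "deltas": [
    [0, 0, 0.002, 0, 0, 0, 1],
    [0, 0, 0.004, 0, 0, 0, 1],
    [0, 0, 0.006, 0, 0, 0, 1],
    [0, 0, 0.008, 0, 0, 0, 1],
    [0, 0, 0.008, 0, 0, 0, 1]
  ]
}}

```text
time: 21.6
tool_pos: [0.4736, -0.2021, 0.0809]
tool_rot: [-0.0, 0.995, 0.104, -0.0]
contact_force: [-0.9, 1.5, -1.3]
gripper_width: 0.574
```

Request:
{"method": "step_arm", "body": {
  "deltas": [
    [0, 0, 0.002, 0, 0, 0, 1],
    [0, 0, 0.004, 0, 0, 0, 1],
    [0, 0, 0.006, 0, 0, 0, 1],
    [0, 0, 0.008, 0, 0, 0, 1],
    [0, 0, 0.008, 0, 0, 0, 1]
  ]
}}

```text
time: 22.1
tool_pos: [0.4736, -0.2021, 0.073]
tool_rot: [-0.0, 0.995, 0.104, -0.0]
contact_force: [0.0, 0.8, -1.3]
gripper_width: 0.576
```

Now in the groove without contact; feel for the floor in small steps.

Request:
{"method": "step_arm", "body": {
  "deltas": [
    [0, 0, 0.001, 0, 0, 0, 1],
    [0, 0, 0.002, 0, 0, 0, 1],
    [0, 0, 0.0025, 0, 0, 0, 1],
    [0, 0, 0.0025, 0, 0, 0, 1]
  ]
}}

```text
time: 22.5
tool_pos: [0.4738, -0.2022, 0.0709]
tool_rot: [-0.0, 0.995, 0.104, -0.0]
contact_force: [1.1, 0.4, -1.5]
gripper_width: 0.574
```

Request:
{"method": "step_arm", "body": {
  "deltas": [
    [0, 0, 0.0005, 0, 0, 0, 1],
    [0, 0, 0.0005, 0, 0, 0, 1]
  ]
}}

```text
time: 22.7
tool_pos: [0.4738, -0.2022, 0.0704]
tool_rot: [0.0, 0.995, 0.104, -0.0]
contact_force: [0.0, 0.3, -1.2]
gripper_width: 0.575
```

Request:
{"method": "step_arm", "body": {
  "deltas": [
    [0, 0, 0.0004, 0, 0, 0, 1],
    [0, 0, 0.0004, 0, 0, 0, 1]
  ]
}}

```text
time: 22.9
tool_pos: [0.4738, -0.2022, 0.07]
tool_rot: [-0.0, 0.995, 0.104, -0.0]
contact_force: [0.4, -0.2, -0.2]
gripper_width: 0.576
```

Request:
{"method": "step_arm", "body": {
  "deltas": [
    [0, 0, 0.0004, 0, 0, 0, 1],
    [0, 0, 0.0004, 0, 0, 0, 1]
  ]
}}

```text
time: 23.1
tool_pos: [0.4738, -0.2022, 0.0696]
tool_rot: [-0.0, 0.995, 0.104, -0.0]
contact_force: [-0.5, -0.1, -1.5]
gripper_width: 0.573
```

Request:
{"method": "step_arm", "body": {
  "deltas": [
    [0, 0, 0.0003, 0, 0, 0, 1],
    [0, 0, 0.0003, 0, 0, 0, 1]
  ]
}}

```text
time: 23.3
tool_pos: [0.4739, -0.2022, 0.0693]
tool_rot: [0.0, 0.995, 0.104, -0.0]
contact_force: [0.2, 1.0, -0.1]
gripper_width: 0.575
```

Request:
{"method": "step_arm", "body": {
  "deltas": [
    [0, 0, 0.0002, 0, 0, 0, 1],
    [0, 0, 0.0002, 0, 0, 0, 1]
  ]
}}

```text
time: 23.5
tool_pos: [0.4739, -0.2022, 0.0694]
tool_rot: [0.0, 0.995, 0.104, 0.0]
contact_force: [-0.2, 1.5, 0.6]
gripper_width: 0.572
```

Request:
{"method": "step_arm", "body": {
  "deltas": [
    [0, 0, 0.0002, 0, 0, 0, 1],
    [0, 0, 0.0002, 0, 0, 0, 1]
  ]
}}

```text
time: 23.7
tool_pos: [0.474, -0.2022, 0.0693]
tool_rot: [0.0, 0.995, 0.104, 0.0]
contact_force: [-1.6, 0.9, 3.2]
gripper_width: 0.572
```

Request:
{"method": "step_arm", "body": {
  "deltas": [
    [0, 0, 0.0002, 0, 0, 0, 1],
    [0, 0, 0.0002, 0, 0, 0, 1]
  ]
}}

```text
time: 23.9
tool_pos: [0.474, -0.2023, 0.0693]
tool_rot: [0.0, 0.995, 0.104, 0.0]
contact_force: [-2.3, 1.9, 4.4]
gripper_width: 0.574
```

Request:
{"method": "step_arm", "body": {
  "deltas": [
    [0, 0, -0.0003, 0, 0, 0, 1],
    [0, 0, -0.0003, 0, 0, 0, 0],
    [0, 0, -0.0003, 0, 0, 0, -0.1],
    [0, 0, -0.0003, 0, 0, 0, -0.2],
    [0, 0, -0.0003, 0, 0, 0, -0.3],
    [0, 0, -0.0003, 0, 0, 0, -0.5],
    [0, 0, -0.0003, 0, 0, 0, -0.7],
    [0, 0, -0.0003, 0, 0, 0, -0.8],
    [0, 0, -0.0003, 0, 0, 0, -0.8]
  ]
}}

```text
time: 24.8
tool_pos: [0.4739, -0.2022, 0.069]
tool_rot: [0.0, 0.995, 0.104, 0.0]
contact_force: [-0.1, 0.3, -0.6]
gripper_width: 0.904
```

```bash
python3 -c "
from h import *
where();snap('wrist','w13');snap('side','s13');where();crop('s13',240,200,340,310,6,'s13c')"
```

```text
t 24.8 tcp [ 0.4739 -0.2022  0.069 ] yaw 0.2078 tz [ 0. -0. -1.] F [-0.14  0.3  -0.64] tau [ 0.005 -0.032  0.028] w 0.904
t 24.9 tcp [ 0.4739 -0.2023  0.069 ] yaw 0.2078 tz [ 0.e+00 -1.e-04 -1.e+00] F [-0.46 -1.35  0.53] tau [ 0.001 -0.014  0.001] w 0.901
```

View pics/w13.png

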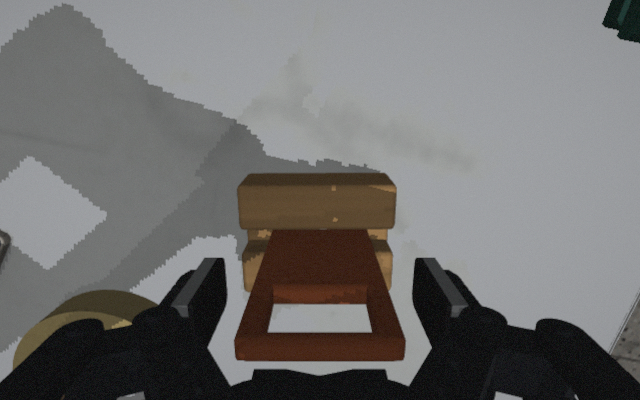

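View pics/s13c.png

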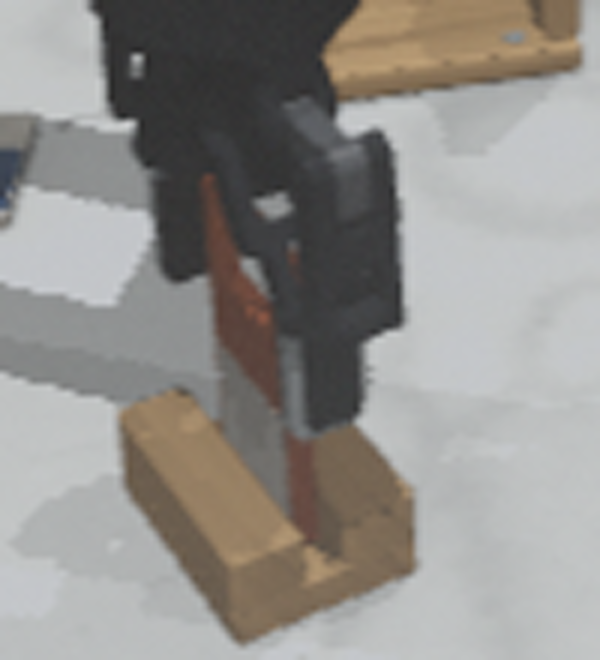

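Released and standing clear of both fingers; fully open and withdraw straight up.

Request:
{"method": "step_arm", "body": {
  "deltas": [
    [0, 0, 0, 0, 0, 0, -1],
    [0, 0, 0, 0, 0, 0, -1],
    [0, 0, -0.005, 0, 0, 0, -1],
    [0, 0, -0.015, 0, 0, 0, -1],
    [0, 0, -0.03, 0, 0, 0, -1],
    [0, 0, -0.05, 0, 0, 0, -1],
    [0, 0, -0.075, 0, 0, 0, -1],
    [0, 0, -0.1, 0, 0, 0, -1],
    [0, 0, -0.13, 0, 0, 0, -1],
    [0, 0, -0.15, 0, 0, 0, -1],
    [0, 0, -0.15, 0, 0, 0, -1],
    [0, 0, -0.15, 0, 0, 0, -1]
  ]
}}

```text
time: 26.1
tool_pos: [0.474, -0.2023, 0.2198]
tool_rot: [0.001, 0.995, 0.104, 0.001]
contact_force: [-0.2, -0.5, -1.1]
gripper_width: 0.995
```

```bash
python3 -c "
from h import *
where();snap('wrist','w14');snap('side','s14');where();crop('s14',200,130,460,310,3,'s14c');crop('w14',220,130,420,330,3,'w14c')"
```

```text
t 26.1 tcp [ 0.474  -0.2023  0.2198] yaw 0.2078 tz [ 1.4e-03 -9.0e-04 -1.0e+00] F [-0.16 -0.5  -1.11] tau [0.023 0.019 0.001] w 0.995
t 26.2 tcp [ 0.4732 -0.2018  0.2177] yaw 0.2078 tz [-0.002   0.0011 -1.    ] F [-0.84  0.21 -0.67] tau [ 0.054 -0.008  0.025] w 1.0
```

View pics/w14c.png

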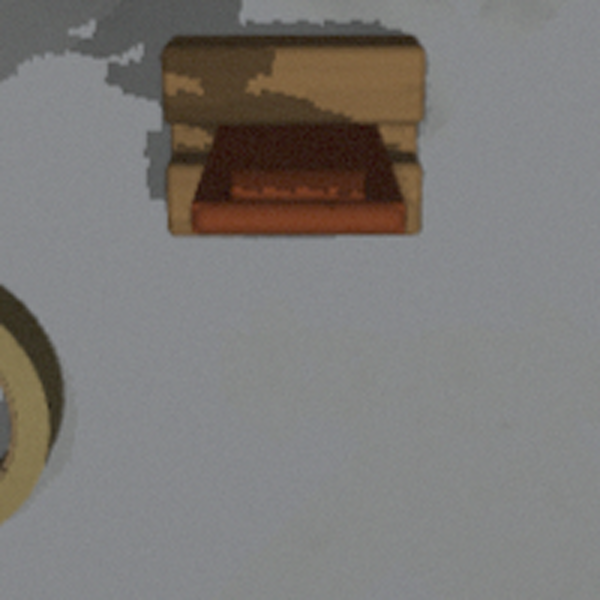

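View pics/s14c.png

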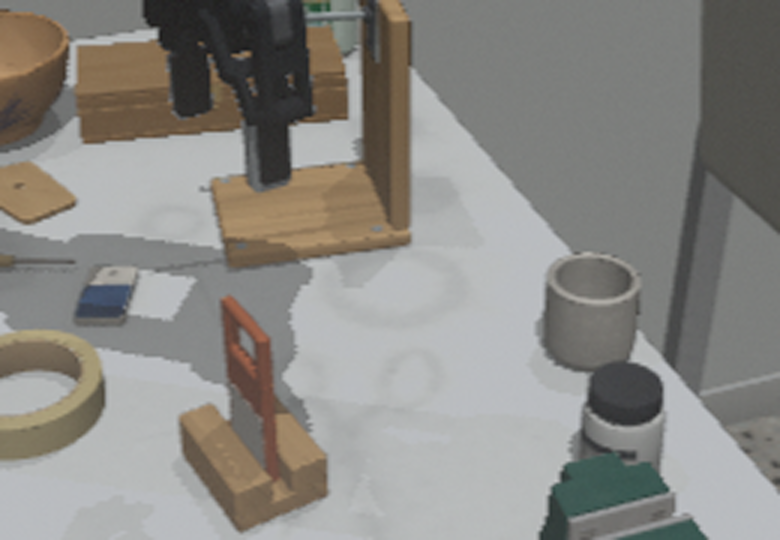

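```bash
python3 -c "
from h import *
c=load('w14'); a=.208; p=np.array([.4746,-.202])
ex=np.array([np.cos(a),np.sin(a)]);ey=np.array([-ex[1],ex[0]])
def q(u,v,z):
  uv=((u+.5)/3-.5+220,(v+.5)/3-.5+130); X=onz(c,uv,z)[:2]-p; return np.round([X@ex*1e3,X@ey*1e3],2)
print('barback',q(300,202,.118),'barfront',q(300,233,.116),'ends',q(193,220,.118),q(406,220,.118)); print('block +30',q(165,50,.032),q(424,50,.032),'+6',q(300,122,.032))
print('tile vis at groove rim',q(300,124,.03))
"
```

```text
barback [ 5.21 -1.44] barfront [-2.82 -1.45] ends [ 0.93 23.08] [  0.92 -25.75]
block +30 [28.29 38.63] [ 28.29 -38.75] +6 [ 6.43 -1.71]
tile vis at groove rim [ 5.4  -1.72]
```

```bash
python3 -c "
from h import *
print(manip.job_done()); where()"
```

```text
the job is handed in; nothing more can be done
None
the job is handed in; nothing more can be done
```

The plaque is off the peg and stands upright in the block's groove, released. I handed the job in at about 26 s; it reports no verdict.

- **Off the peg:** I gripped the plaque and raised it. I felt for the underside of the peg at about 60 mm and 73 mm out, reading roughly 2–3.5 N on it at most. Both contacts fitted a slope of about 0.067 rad rising towards the tip. I backed off about 1.5 mm and slid over the tip, and saw no contact in the force readings taken along the way.
- **Into the groove:** I lowered it until the foot met the floor, with about 5 N felt. I then opened the gripper and withdrew straight up.
- **Last checks:** In the final wrist picture the loop's top is within about 1.2 mm of the groove's centreline, so it is hardly leaning. It is about 1.5 mm from midway along the groove. The last side picture shows the gripper well clear, and the cup and the jar look unmoved by eye, though I did not measure them.
- **Disagreements:** The TCP height at floor contact was 0.7 mm above what I calculated. That is within the 2.5 mm allowed, and no closer check of the foot's height was made. My first camera estimates of the peg's slope ran from −0.06 to 0.05 rad, below the felt value, which I used instead.

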